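Set out the bone finds on the photographing board

ROBOT

A 6-joint arm with a two-finger parallel gripper is mounted at the origin on the work surface. World frame = base frame: x ahead of the robot, y to its left, z up, the work surface at z = 0. Lengths are in m, angles in rad, forces in N, time in s.
With the tool pointing down it reaches from about 0.35 to 0.85 m from the base axis. Payload 8.1 kg.
Tool frame: the origin (TCP) lies at the very end of the fingers, on their centre line; the grasp point (between the pads) lies 19 mm behind it (grasp_offset is the distance from the TCP to the grasp point, in m); z points along the fingers, y is the direction in which the jaws open and shut (so a half turn about z gives the same grasp; the last joint's range is limited). The gripper opens to 93 mm and grips with 3 to 60 N. Pads are 15 mm wide; open, the fingers measure 128 mm over their backs; the gripper's body (75 mm by 188 mm) begins 65 mm behind the grasp point.
Start: joints at [-1.328, 0.13, 1.488, -0, 1.523, -0.085], TCP at [0.193, -0.568, 0.219] pointing down, gripper open.
Joint ranges: [-2.96, 2.96], [-0.89, 2.26], [0.02, 2.5], [-1.34, 4.48], [0, 2.73], [-2.66, 2.66]. Speed limits (rad/s): [2.39, 2.39, 2.79, 3.14, 3.14, 3.14].

INTERFACE

Orientations are given as a rotation vector (axis times angle).
In Python, from plant import read_state, read_camera, close_job, search_frame, masks_of, grasp_offset gives the robot as it stands.
- The arm moves only by the tool drive_tool, never from a script. Its argument "plan" is a list of rows, each an object with "claw": the closure, from 0 (fully open) to 1 (shut); "linear": the shift along the tool's x, y, z in cm, a list of three; "angular": the turn, a rotation vector about the tool's x, y, z in degrees, a list of three. In form: [{"claw": claw, "linear": [tx, ty, tz], "angular": [ax, ay, az]}, ...]. A call has 1 to 12 rows; each row shifts and turns the commanded pose from where the row before left it, along the tool's axes as they then stand; what a row does not reach is not made up. A row lasts 1/8 s, in which the tool goes at most 62.5 mm and 10.7 degrees, less where a joint would pass 70% of its speed; a pose out of reach is approached as far as the arm can. A call is refused whole if a number of a shift passes 6.25 or a number of a turn 10.7, either way. A call with a gripper value outside its range is refused whole. The fingers move at their own pace and stop on an object; "newtons" is the grip in N (left out, the last holds). Time passes only in rows, so rows that do not move let the fingers close. It gives the time, the measured TCP pose, the force and the opening at its end, in the units of the state.
- read_state(): the state, without advancing time (a new reading comes with each control period).
- read_camera(name): name is "side" or "top"; returns a dict with "pixels" (384x512x3 uint8, red, green, blue), "K" (3x3 intrinsics, pixels), "xyz" and "attitude" of the camera in the world. Camera axes: x right, y up, looking along -z (the intrinsics and any distortion apply to the point x, -y, -z); pixel columns grow to the right and rows downward; lengths in m; the calibration is good to about 2 mm. A picture is of the moment at which its call begins. There is no depth.
- close_job(): hands the job in, once; it reports no verdict.
Trained networks look in a picture, given as the dict that the camera call returned (one of the last four; its "shot" number tells which), for a name from the list of things; names that differ only in an ending like _2 or _b are one class to them, and where a whole thing is asked for, a point or a joint stands for the part that bears it (a point fixed in the world has none). Each returns a list of dicts, best first, with "p" (0 to 1); they miss things now and then, are a little off and sometimes report something else, mostly with a low value. They report only what shows in the picture. A call takes as long as a camera call. They do not tell look-alikes from the thing itself.
- search_frame(picture, label): "at" ([x, y, z] in m, in world coordinates, good to about 4 mm: the middle of the surface that is visible of it).
- masks_of(picture, label): "mask" (384x512 bool, what is visible of it).
The state is a dict: "t": time; "q": joint angles; "dq": joint speeds; "joint_torque": joint torques, N m; "tool_pos": TCP position; "orientation": TCP orientation; "force": force on the tool from outside, world axes, zero at the start; "wrist_torque": the same for the moment, N m; "opening": finger opening in m.
Only numpy, scipy, OpenCV 4.12 (cv2) and the standard library are available. Lean on these libraries where they do the work, as an engineer would, in place of code of your own. Each camera call takes 0.05 s, during which the arm holds its last target.

TASK

Set out the finds on the grey board for their catalogue photograph: put the wooden block flat and midway between the skull and the ridged tooth, lay the ring-shaped neck bone centred flat on top of it, and stand the back bone upright midway between the block and the skull. Lay the scale bar in front of the block (on the robot's side) and the antler tip behind it (the far side), each centred on the block with 10 cm from its middle to the block's middle, and parallel to the row from skull to tooth. Leave the amber jar and the pale cup where they stand, and let go of everything.

Things in the scene. Friction and masses are not known exactly. Their poses are not given: they have to be found in the camera images.
- board: Flat grey photographing board, fixed, lying on the bench: 280 (x) by 400 (y) by 6 mm thick. Origin at the centre of its underside, so its top face is 6 mm above the origin. Its y axis is the long direction, the row; its x axis points away from the robot (the 'behind' side), turned at most 0.2 rad. Skull and tooth are fixed on the board's long centre line, 165 mm either side of its centre.
- skull: Small ochre animal skull, fixed on the board near one of its two short ends (either one), with rounded braincase and narrower snout pointing to the robot: 114 long (x) by 64 (y) by 52 mm high with its dark eye and nose holes. Origin at its middle, on the board's top face.
- tooth: Big fossil grinding tooth, fixed on the board near the other short end: brown slab with crosswise ridges on top, 108 (x) by 58 (y) by 41 mm high. Origin at its middle, on the board's top face.
- block_mid (a point): Loose plain wooden block, 50 by 50 by 25 mm high, about 50 g. Point at its centre, 12.5 mm above its underside. Its x and y axes are along its sides.
- ring_bone_mid (a point): Loose ivory-coloured neck bone: a flat ring of 44 mm outer diameter with a 22 mm hole, 18 mm high, with two short wings along its own +y and -y that make it 66 mm long in y; 20 mm wide, 8 mm thick wings. About 50 g. Grip it across its own x (44 mm). Point at the centre of the ring, 9 mm above its underside.
- back_bone_mid (a point): Loose light-brown back bone standing upright: a spool of 34 mm diameter and 38 mm high, with one thin blade (7 mm thick, 22 mm high) on its own +x side reaching 29 mm from the axis. About 70 g. Grip it across its own y (34 mm). Point on the spool's axis, 19 mm above its underside.
- scale_bar_mid (a point): Loose aluminium scale bar with dark bands on top, 22 wide (its x) by 100 long (its y) by 15 mm high, about 80 g. Point at its centre, 7.5 mm above its underside.
- antler_tip_mid (a point): Loose brown antler tip lying on its side, slightly curved: about 110 mm long along its own y, 28 mm thick at the -y end tapering to 12 mm at the +y end, about 20 mm wide (its x) and 21 mm high at the middle; about 60 g. Point at mid-length, 10.5 mm above its underside.
- jar: Bystander: closed amber jar, 56 mm diameter, 65 mm high, at the left. Origin at the centre of its underside.
- cup: Bystander: pale open cup, 66 mm across the rim, 70 mm high, at the right. Origin at the centre of its underside.
Mind the look-alikes: they are no part of the job. There is more than one size of the part that bears scale_bar_mid; the job needs the largest.

How it is judged:
By the outcome, as a careful person would: the job done as asked, in the order asked, and still so for the second after the job is handed in, with the robot touching nothing.
It also fails if it takes over 128 s, if anything falls off the work surface, if the arm or the gripper's body presses on something with over 40 N, if the wrist force passes 120 N, or if a joint passes its speed limit or range.

## Working session

There is one attempt and no reset: what is moved stays moved. The work goes in short steps, Python scripts to look and compute and a tool call to move; the robot and the scene stay as the last step left them, time stands still between calls to the robot, and variables do not carry over. Pictures are saved under pics/ and viewed, and the job is handed in when it is done.

Besides the shell and the picture viewer there is one more tool, called as a command line: name --argument value ..., lists and objects as JSON in quotes. drive_tool: Moves the arm, as the interface text tells. Its arguments: {"type":"object","properties":{"plan":{"type":"array"},"newtons":{"type":"number"}},"required":["plan"]}

```bash
ls; mkdir -p pics; python3 - <<'E'
from plant import *
import cv2
print(read_state(), grasp_offset if not callable(grasp_offset) else grasp_offset())
for n in ["side","top"]:
    c=read_camera(n); cv2.imwrite(f"pics/{n}0.png",cv2.resize(c["pixels"][:,:,::-1],(800,600)))
    print(n,c["K"],c["xyz"],c["attitude"],[k for k in c],c["shot"])
    for l in ["board","skull","tooth","block_mid","ring_bone_mid","back_bone_mid","scale_bar_mid","antler_tip_mid","jar","cup"]:
        print(l,[(round(d["p"],2),[round(float(v),3) for v in d["at"]]) for d in search_frame(c,l)])
print(read_state()["t"])
E
```

```text
pics
{'t': 0.0, 'q': array([-1.32839778e+00,  1.31182221e-01,  1.48923400e+00,  3.02204797e-05,
        1.52300952e+00, -8.54153290e-02]), 'dq': array([ 0.00117546,  0.00181587,  0.00012877, -0.0003661 ,  0.00077891,
       -0.00036283]), 'joint_torque': array([-2.37042230e-03, -5.59843147e+01, -4.91757631e+01,  7.67932297e-02,
        3.52644303e-02, -9.99337112e-05]), 'tool_pos': array([ 0.19307372, -0.56749922,  0.21759974]), 'orientation': array([-3.09768193e+00, -5.12325434e-01,  1.78405610e-04]), 'force': array([ 0.25275101,  0.36349781, -0.40004323]), 'wrist_torque': array([-0.01359497,  0.01323591, -0.0061897 ]), 'opening': 0.09301248838302507} 0.0188
side [[359.55600801   0.         249.0220962 ]
 [  0.         359.55600801 192.87848607]
 [  0.           0.           1.        ]] [0.45501554 0.77398045 0.62895679] [ 0.06738926 -1.31585495 -2.73076832] ['pixels', 'K', 'xyz', 'attitude', 'shot'] 1
board [(0.57, [0.539, 0.045, 0.006])]
skull [(0.84, [0.577, 0.181, 0.037])]
tooth [(0.67, [0.519, -0.139, 0.04])]
block_mid [(0.71, [0.583, 0.353, 0.027]), (0.5, [0.542, 0.042, 0.005
[... 415 characters left out ...]
       ]] [0.38592891 0.02624038 1.03054598] [ 0.14491299 -0.12192824 -1.59854238] ['pixels', 'K', 'xyz', 'attitude', 'shot'] 2
board []
skull [(0.77, [0.577, 0.167, 0.046])]
tooth [(0.8, [0.517, -0.153, 0.036]), (0.44, [0.366, 0.315, 0.039]), (0.2, [0.713, -0.352, 0.038])]
block_mid [(0.74, [0.577, 0.343, 0.024])]
ring_bone_mid [(0.47, [0.416, -0.331, 0.019])]
back_bone_mid [(0.56, [0.365, 0.314, 0.04])]
scale_bar_mid [(0.75, [0.557, 0.454, 0.015]), (0.72, [0.424, 0.431, 0.014]), (0.53, [0.472, 0.314, 0.012])]
antler_tip_mid [(0.81, [0.55, -0.354, 0.019]), (0.17, [0.542, 0.01, 0.002])]
jar [(0.7, [0.708, 0.352, 0.061]), (0.34, [0.715, -0.352, 0.041])]
cup [(0.68, [0.71, -0.353, 0.037])]
1.1
```

View pics/side0.png

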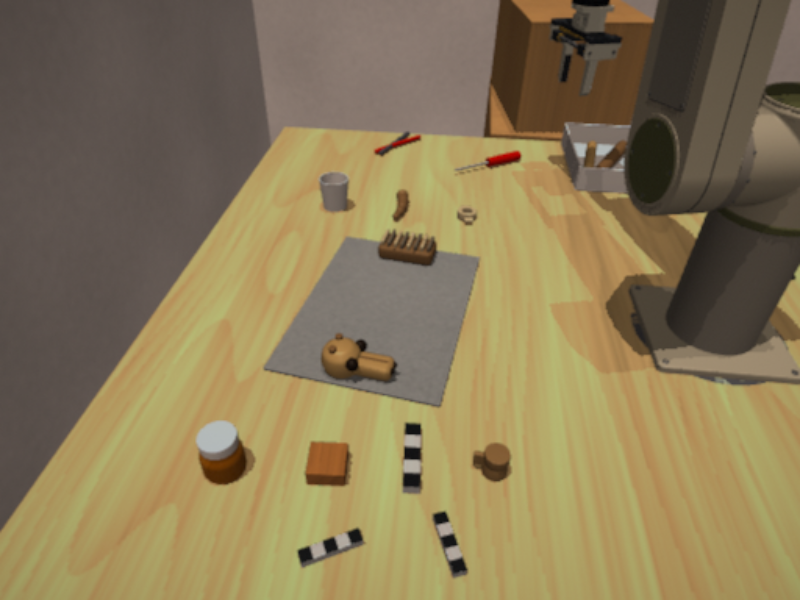

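View pics/top0.png

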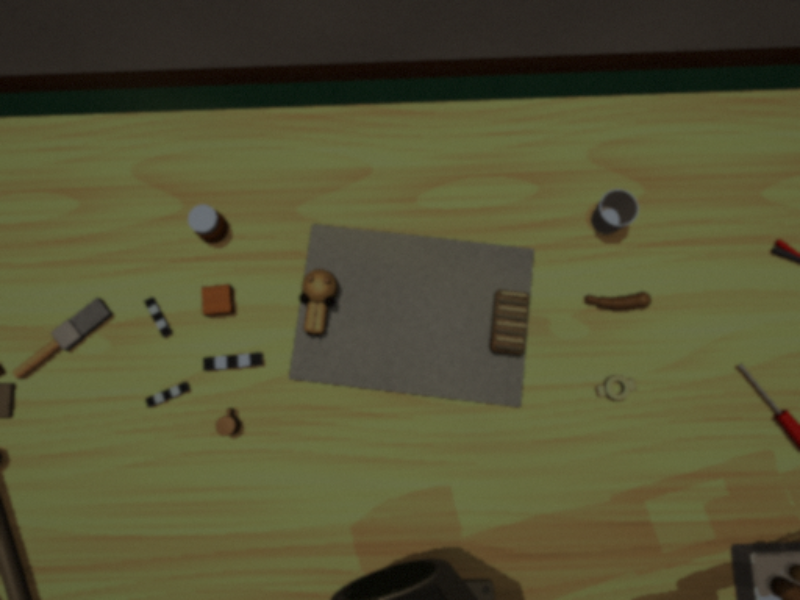

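```bash
cat > h.py <<'E'
import numpy as np, cv2
from plant import *
from scipy.spatial.transform import Rotation as R
from scipy.optimize import minimize
def proj(c,P):
    P=np.atleast_2d(P); p=(P-c["xyz"])@R.from_rotvec(c["attitude"]).as_matrix()
    q=np.stack([p[:,0],-p[:,1],-p[:,2]],1)@np.array(c["K"]).T
    return q[:,:2]/q[:,2:]
def unproj(c,uv,z):
    uv=np.atleast_2d(uv).astype(float); K=np.array(c["K"])
    d=np.stack([(uv[:,0]-K[0,2])/K[0,0],-(uv[:,1]-K[1,2])/K[1,1],-np.ones(len(uv))],1)@R.from_rotvec(c["attitude"]).as_matrix().T
    return c["xyz"]+d*((z-c["xyz"][2])/d[:,2])[:,None]
def box(a,b,c0,o=(0,0,0)):
    return np.array([[x,y,z] for x in(-a/2,a/2) for y in(-b/2,b/2) for z in(-c0/2,c0/2)])+o
def cyl(r,h,o=(0,0,0)):
    t=np.linspace(0,2*np.pi,24,endpoint=False)
    return np.concatenate([np.stack([r*np.cos(t),r*np.sin(t),0*t+s*h/2],1) for s in(-1,1)])+o
def antler():
    out=[];ys=np.linspace(-.055,.055,9)
    d=lambda y:.020-(y/.055)*.008
    for a,b in zip(ys[:-1],ys[1:]):
        pts=[]
        for y in(a,b):
            t=np.linspace(0,2*np.pi,12,endpoint=False); r=d(y)/2
            pts.append(np.stack([r*np.cos(t),0*t+y,r*np.sin(t)],1))
        out.append(np.concatenate(pts))
    return out
MODEL={"block_mid":[box(.05,.05,.025)],
"ring_bone_mid":[cyl(.022,.018),box(.02,.066,.008)],
"back_bone_mid":[cyl(.017,.038),box(.029,.007,.022,(.0145,0,0))],
"scale_bar_mid":[box(.022,.1,.015)],
"antler_tip_mid":antler()}
S=4
def render(c,parts,x,y,z,yaw):
    M=R.from_euler("z",yaw).as_matrix(); im=np.zeros((384*S,512*S),np.uint8)
    for p in parts:
        q=(proj(c,p@M.T+[x,y,z])+.5)*S
        h=cv2.convexHull(np.round(q*16).astype(np.int32).reshape(-1,1,2))
        cv2.fillConvexPoly(im,h,1,shift=4)
    return im>0
def fit(obs,parts,x0,freez=False,freeyaw=True):
    """obs: list of (cam,mask)"""
    up=[(c,cv2.resize(m.astype(np.uint8),None,fx=S,fy=S,interpolation=cv2.INTER_LINEAR)>0 if False else cv2.resize(m.astype(np.float32),None,fx=S,fy=S)>.5) for c,m in obs]
    def cost(v):
        t=0
        for c,m in up:
            r=render(c,parts,v[0]/100,v[1]/100,v[2]/100 if freez else x0[2],v[3])
            t+=1-(r&m).sum()/((r|m).sum()+1)
        return t/len(up)
    best=None
    for dy in ([0] if not freeyaw else [0,.4,.8,1.2,1.57,2.0,2.4,2.8,3.14,3.9,4.7,5.5]):
        v=np.array([x0[0]*100,x0[1]*100,x0[2]*100,x0[3]+dy])
        sim=np.vstack([v]+[v+np.eye(4)[i]*s for i,s in enumerate([.6,.6,.4,.25])])
        r=minimize(cost,v,method="Nelder-Mead",options=dict(initial_simplex=sim,maxfev=110,xatol=1e-3,fatol=1e-4))
        if best is None or r.fun<best.fun: best=r
    v=best.x; return np.array([v[0]/100,v[1]/100,v[2]/100 if freez else x0[2],v[3]]),best.fun
E
cat > a.py <<'E'
from h import *
import pickle
cams={n:read_camera(n) for n in("side","top")}
D={}
for n,c in cams.items():
    vis=c["pixels"][:,:,::-1].copy()
    for l in ["skull","tooth","board"]+list(MODEL):
        D[n,l]=[(d["p"],d["mask"]) for d in masks_of(c,l)]
        print(n,l,[(round(p,2),int(m.sum()),[int(v) for v in np.argwhere(m).mean(0)[::-1]]) for p,m in D[n,l]])
pickle.dump((cams,D),open("d0.pkl","wb"))
E
python3 a.py
```

```text
side skull [(0.65, 985, [227, 229]), (0.17, 125, [256, 130])]
side tooth [(0.69, 600, [261, 158])]
side board [(0.6, 8250, [245, 203])]
side block_mid [(0.59, 758, [209, 296])]
side ring_bone_mid [(0.62, 114, [298, 136])]
side back_bone_mid [(0.8, 410, [315, 294])]
side scale_bar_mid [(0.86, 500, [211, 349]), (0.78, 473, [263, 292]), (0.55, 415, [287, 347])]
side antler_tip_mid [(0.65, 136, [256, 128]), (0.55, 408, [316, 294]), (0.27, 110, [298, 136])]
top skull [(0.69, 679, [203, 191])]
top tooth [(0.77, 956, [325, 206])]
top board [(0.76, 13293, [263, 201])]
top block_mid [(0.89, 374, [139, 192])]
top ring_bone_mid [(0.8, 252, [393, 247])]
top back_bone_mid [(0.61, 195, [145, 270])]
top scale_bar_mid [(0.81, 311, [148, 231]), (0.68, 220, [100, 202]), (0.49, 188, [106, 252])]
top antler_tip_mid [(0.83, 325, [396, 192])]
```

```bash
cat > b.py <<'E'
from h import *
import pickle
cams,D=pickle.load(open("d0.pkl","rb"))
def get(n,l,near=None):
    L=D[n,l]
    if near is None: return L[0][1]
    return min(L,key=lambda a:np.hypot(*(np.argwhere(a[1]).mean(0)[::-1]-near)))[1]
near={"scale_bar_mid":{"side":(263,292),"top":(148,231)},"antler_tip_mid":{"side":(256,128),"top":(396,192)}}
init={"block_mid":(.577,.343,.0125,0),"ring_bone_mid":(.416,-.331,.009,0),"back_bone_mid":(.365,.314,.019,0),"scale_bar_mid":(.472,.314,.0075,0),"antler_tip_mid":(.55,-.354,.0105,0)}
vis={n:cv2.resize(c["pixels"],None,fx=4,fy=4)[:,:,::-1].copy() for n,c in cams.items()}
for l in MODEL:
    o={n:(cams[n],get(n,l,near.get(l,{}).get(n))) for n in cams}
    r={}
    r["both"]=fit(list(o.values()),MODEL[l],init[l],True)
    for n in o: r[n]=fit([o[n]],MODEL[l],(*init[l][:3],r["both"][0][3]),False,False)
    for k,(v,f) in r.items(): print(l,k,np.round(v,4),round(f,3))
    for n in cams:
        m=render(cams[n],MODEL[l],*r["both"][0]).astype(np.uint8)
        cv2.drawContours(vis[n],cv2.findContours(m,0,1)[0],-1,(0,255,0),1)
        m=cv2.resize(o[n][1].astype(np.uint8),None,fx=4,fy=4)
        cv2.drawContours(vis[n],cv2.findContours(m,0,1)[0],-1,(255,0,0),1)
for n in cams:
    m=D[n,"board"][0][1]
    m=m.astype(np.uint8); cc=cv2.connectedComponentsWithStats(m); k=1+np.argmax(cc[2][1:,4]); m=(cc[1]==k)
    p=unproj(cams[n],np.argwhere(m)[:,::-1],.006)[:,:2]
    print(n,"board",cv2.minAreaRect((p*1000).astype(np.float32)))
    for l in("skull","tooth"):
        p=unproj(cams[n],np.argwhere(get(n,l))[:,::-1],.02)[:,:2]
        print(l,p.mean(0),cv2.minAreaRect((p*1000).astype(np.float32)))
    cv2.imwrite(f"pics/{n}_fit.png",vis[n])
A=vis["top"][700:1150,380:860]; B=vis["top"][700:1060,1480:1760]
cv2.imwrite("pics/topL.png",A);cv2.imwrite("pics/topR.png",cv2.resize(B,None,fx=1.6,fy=1.6))
cv2.imwrite("pics/sideL.png",vis["side"][1060:1300,760:1360]);cv2.imwrite("pics/sideR.png",vis["side"][460:620,960:1260])
E
python3 b.py; python3 -c "
import cv2,numpy as np
a=[cv2.imread('pics/%s.png'%n) for n in('topL','topR','sideL','sideR')]
c=np.zeros((600,800,3),np.uint8)
def put(i,x,y,w,h): c[y:y+h,x:x+w]=cv2.resize(a[i],(w,h))
put(0,0,0,400,375);put(1,400,0,292,375);put(2,0,380,500,200);put(3,500,400,300,160)
cv2.imwrite('pics/m1.png',c)"
```

```text
block_mid both [0.5804 0.3477 0.0121 1.6428] 0.085
block_mid side [0.5805 0.3477 0.0125 1.6577] 0.059
block_mid top [0.58   0.3478 0.0125 1.6254] 0.112
ring_bone_mid both [ 0.4093 -0.3329  0.0089  3.2953] 0.188
ring_bone_mid side [ 0.4104 -0.3339  0.009   3.283 ] 0.137
ring_bone_mid top [ 0.408  -0.3303  0.009   3.2839] 0.229
back_bone_mid both [ 0.3662  0.3234  0.0197 -0.1396] 0.113
back_bone_mid side [ 0.3664  0.3224  0.019  -0.1314] 0.106
back_bone_mid top [ 0.3662  0.3235  0.019  -0.0886] 0.115
scale_bar_mid both [0.4734 0.3187 0.0056 0.0768] 0.111
scale_bar_mid side [0.4735 0.3193 0.0075 0.0777] 0.072
scale_bar_mid top [0.4731 0.3206 0.0075 0.0721] 0.155
antler_tip_mid both [ 0.5563 -0.3459  0.0104 -0.0305] 0.229
antler_tip_mid side [ 0.5579 -0.3491  0.0105 -0.0222] 0.206
antler_tip_mid top [ 0.5554 -0.3425  0.0105 -0.0323] 0.203
side board ((548.9884033203125, 10.613433837890625), (404.1744689941406, 279.9831848144531), 81.1306381225586)
skull [0.5761844  0.16250882] ((577.2890625, 166.7505340576172), (90.75131225585938, 126.91145324707031), 57.32859802246094)
tooth [ 0.52299381 -0.16106519] ((523.9830322265625, -162.84356689453125), (100.76062774658203, 112.307861328125), 85.04654693603516)
top board ((548.3363037109375, 6.569427490234375), (403.9276123046875, 284.6084899902344), 81.3992919921875)
skull [0.57368339 0.1707842 ] ((569.1387329101562, 171.6804656982422), (58.42831802368164, 114.87523651123047), 80.39730072021484)
tooth [ 0.52321938 -0.15721283] ((523.94775390625, -157.8271484375), (62.753807067871094, 114.6462631225586), 81.24593353271484)
```

View pics/m1.png

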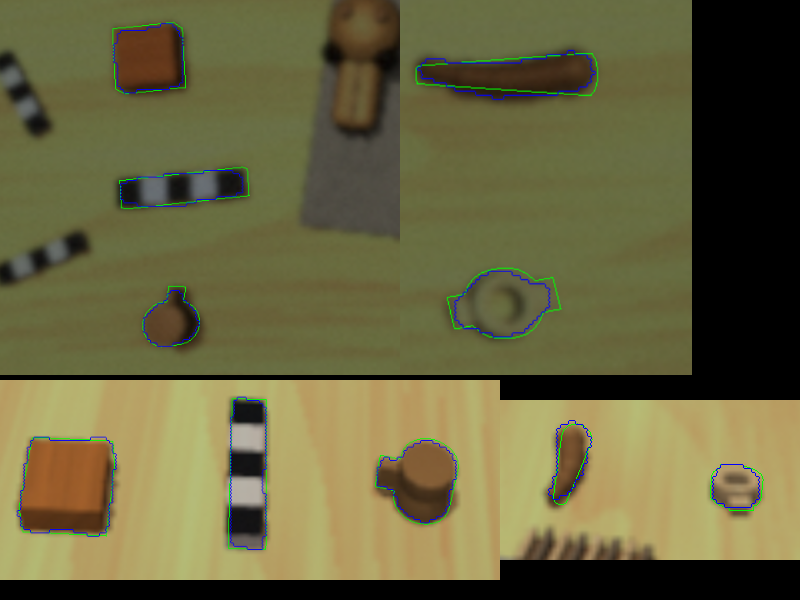

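```bash
cat > board.py <<'E'
from h import *
import pickle
def fitboard(cams,D,ns=("side","top"),show=False):
    P=[box(.28,.4,.006,(0,0,.003))]
    up=[]
    for n in ns:
        g=lambda l:cv2.resize(D[n,l][0][1].astype(np.float32),None,fx=S,fy=S)>.5
        b=g("board"); 
        ig=cv2.dilate((g("skull")|g("tooth")).astype(np.uint8),np.ones((25,25)))>0
        for l in MODEL:
            pass
        up.append((cams[n],b,ig))
    def cost(v):
        t=0
        for c,b,ig in up:
            r=render(c,P,v[0]/100,v[1]/100,0,v[2]); t+=((r^b)&~ig).sum()/1e5
        return t
    v=np.array([54.8,.8,-.152]); sim=np.vstack([v]+[v+np.eye(3)[i]*s for i,s in enumerate([.5,.5,.04])])
    r=minimize(cost,v,method="Nelder-Mead",options=dict(initial_simplex=sim,xatol=1e-3,fatol=1e-5))
    return r.x,r.fun,P
if __name__=="__main__":
    cams,D=pickle.load(open("d0.pkl","rb"))
    for ns in (("side",),("top",),("side","top")):
        v,f,P=fitboard(cams,D,ns); print(ns,v,f)
        cy=R.from_euler("z",v[2]).as_matrix()[:2,:2]
        print("skull",v[:2]/100+cy@[0,.165],"tooth",v[:2]/100+cy@[0,-.165])
    o=[]
    for n in cams:
        im=cv2.resize(cams[n]["pixels"],None,fx=4,fy=4)[:,:,::-1].copy()
        m=render(cams[n],P,v[0]/100,v[1]/100,0,v[2]).astype(np.uint8)
        cv2.drawContours(im,cv2.findContours(m,0,1)[0],-1,(0,255,0),1)
        c=(proj(cams[n],[v[0]/100,v[1]/100,0])[0]*4).astype(int)
        o.append(cv2.resize(im[c[1]-320:c[1]+320,c[0]-400:c[0]+400],(750,600)))
        cv2.imwrite(f"pics/board_{n}.png",o[-1])
E
python3 board.py
```

```text
('side',) [54.9306837   0.43129357 -0.15077189] 0.03897
skull [0.57409005 0.16744108] tooth [ 0.52452362 -0.15881521]
('top',) [54.88983272  0.7062795  -0.15024588] 0.02454
skull [0.57359573 0.17020396] tooth [ 0.52420092 -0.15607837]
('side', 'top') [54.90882766  0.58381321 -0.15258769] 0.07200000000000001
skull [0.57416766 0.16892101] tooth [ 0.52400889 -0.15724474]
```

View pics/board_side.png

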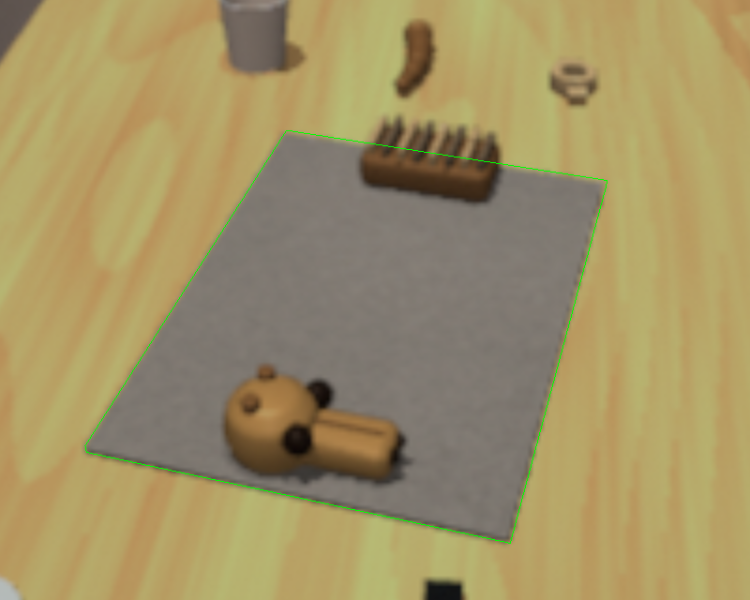

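View pics/board_top.png

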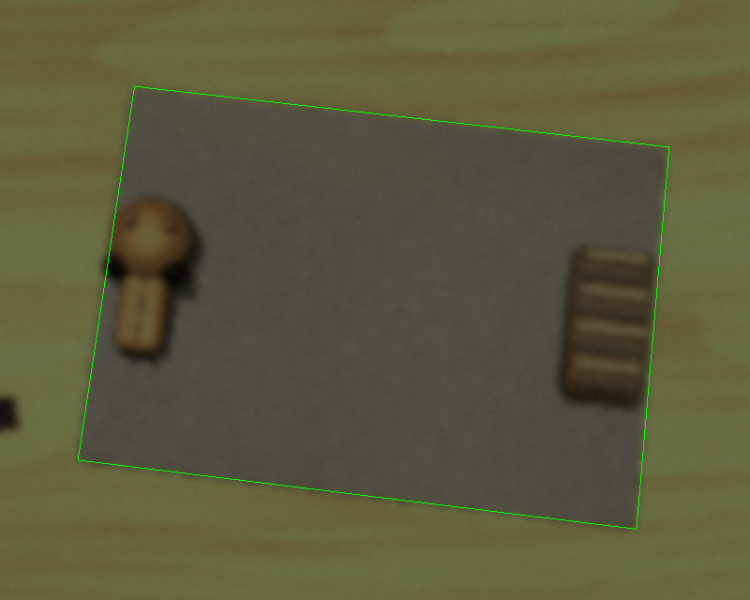

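```bash
cat > go.py <<'E'
import sys,numpy as np
from plant import read_state
from scipy.spatial.transform import Rotation as R
# usage: go.py x y z(m) psi
s=read_state(); M=R.from_rotvec(s["orientation"]).as_matrix(); p=s["tool_pos"]
psi=np.arctan2(M[1,0],M[0,0])
print("t %.2f tcp %s psi %.4f tilt %s F %s open %.4f"%(s["t"],np.round(p,4),psi,np.round(M[:2,2],4),np.round(s["force"],1),s["opening"]), "q",np.round(s["q"],2))
if len(sys.argv)>1:
    x,y,z,a=map(float,sys.argv[1:5])
    d=a-psi
    # pure-yaw down frame after the turn
    X=np.array([np.cos(a),np.sin(a)]);Y=np.array([np.sin(a),-np.cos(a)])
    v=np.array([x,y])-p[:2]
    print("turn az deg",round(-np.degrees(d),2)," then shift(after turn) cm",np.round([v@X*100,v@Y*100,-(z-p[2])*100],2))
    v2=M.T@(np.array([x,y,z])-p)*100; print("shift now cm",np.round(v2,2), "norm",round(np.linalg.norm(v2),2))
E
python3 go.py .5804 .3477 .15 1.643
```

```text
t 2.00 tcp [ 0.1932 -0.568   0.2186] psi 0.3278 tilt [-0.  0.] F [-0.1 -1.4  0.6] open 0.0929 q [-1.33  0.13  1.49 -0.    1.52 -0.09]
turn az deg -75.36  then shift(after turn) cm [88.54 45.23  6.86]
shift now cm [ 66.14 -74.23   6.86] norm 99.66
```

drive_tool --plan '[{"claw":0,"linear":[0,0,0],"angular":[0,0,-10.5]},{"claw":0,"linear":[0,0,0],"angular":[0,0,-10.5]},{"claw":0,"linear":[0,0,0],"angular":[0,0,-10.5]},{"claw":0,"linear":[0,0,0],"angular":[0,0,-10.5]},{"claw":0,"linear":[0,0,0],"angular":[0,0,-10.5]},{"claw":0,"linear":[0,0,0],"angular":[0,0,-10.5]},{"claw":0,"linear":[0,0,0],"angular":[0,0,-10.5]},{"claw":0,"linear":[0,0,0],"angular":[0,0,-1.85]}]'

```text
t: 3.0
tool_pos: [0.1932, -0.568, 0.2186]
orientation: [-2.139, -2.301, -0.0]
force: [-0.1, -0.5, 0.2]
opening: 0.0928
```

```bash
python3 go.py .5804 .3477 .15 1.643
```

```text
t 3.00 tcp [ 0.1932 -0.568   0.2186] psi 1.6434 tilt [0. 0.] F [-0.1 -0.5  0.2] open 0.0928 q [-1.33  0.13  1.49  0.    1.52 -1.4 ]
turn az deg 0.02  then shift(after turn) cm [88.54 45.22  6.86]
shift now cm [88.52 45.26  6.87] norm 99.66
```

drive_tool --plan '[{"claw":0,"linear":[4.4,2.25,0],"angular":[0,0,0]},{"claw":0,"linear":[4.4,2.25,0],"angular":[0,0,0]},{"claw":0,"linear":[4.4,2.25,0],"angular":[0,0,0]},{"claw":0,"linear":[4.4,2.25,0],"angular":[0,0,0]},{"claw":0,"linear":[4.4,2.25,0],"angular":[0,0,0]},{"claw":0,"linear":[4.4,2.25,0],"angular":[0,0,0]},{"claw":0,"linear":[4.4,2.25,0],"angular":[0,0,0]},{"claw":0,"linear":[4.4,2.25,0],"angular":[0,0,0]},{"claw":0,"linear":[4.4,2.25,0],"angular":[0,0,0]},{"claw":0,"linear":[4.4,2.25,0],"angular":[0,0,0]},{"claw":0,"linear":[4.4,2.25,0],"angular":[0,0,0]},{"claw":0,"linear":[4.4,2.25,0],"angular":[0,0,0]}]'

```text
t: 4.5
tool_pos: [0.425, -0.0204, 0.219]
orientation: [2.143, 2.295, 0.001]
force: [1.4, -0.8, -0.2]
opening: 0.0934
```

```bash
python3 go.py .5804 .3477 .15 1.643
```

```text
t 4.50 tcp [ 0.425  -0.0204  0.219 ] psi 1.6392 tilt [ 0.0011 -0.0003] F [ 1.4 -0.8 -0.2] open 0.0934 q [-0.17 -0.36  1.94 -0.    1.56 -0.24]
turn az deg -0.22  then shift(after turn) cm [35.59 18.16  6.9 ]
shift now cm [35.66 18.01  6.91] norm 40.54
```

drive_tool --plan '[{"claw":0,"linear":[4.45,2.28,0],"angular":[0,0,0]},{"claw":0,"linear":[4.45,2.28,0],"angular":[0,0,0]},{"claw":0,"linear":[4.45,2.28,0],"angular":[0,0,0]},{"claw":0,"linear":[4.45,2.28,0],"angular":[0,0,0]},{"claw":0,"linear":[4.45,2.28,0],"angular":[0,0,0]},{"claw":0,"linear":[4.45,2.28,0],"angular":[0,0,0]},{"claw":0,"linear":[4.45,2.28,0],"angular":[0,0,0]},{"claw":0,"linear":[4.45,2.28,0],"angular":[0,0,0]},{"claw":0,"linear":[0,0,3],"angular":[0,0,0]},{"claw":0,"linear":[0,0,3],"angular":[0,0,0]},{"claw":0,"linear":[0,0,2],"angular":[0,0,0]},{"claw":0,"linear":[0,0,0],"angular":[0,0,0]}]'

```text
t: 6.0
tool_pos: [0.5795, 0.3455, 0.1365]
orientation: [-2.141, -2.297, 0.006]
force: [-0.4, 0.5, 0.6]
opening: 0.0928
```

```bash
python3 go.py .5804 .3477 .004 1.643
```

```text
t 6.00 tcp [0.5795 0.3455 0.1365] psi 1.6413 tilt [-0.0034 -0.0017] F [-0.4  0.5  0.6] open 0.0928 q [0.46 0.38 1.35 0.   1.42 0.39]
turn az deg -0.1  then shift(after turn) cm [ 0.21  0.11 13.25]
shift now cm [ 0.23  0.15 13.25] norm 13.25
```

drive_tool --plan '[{"claw":0,"linear":[0.2,0.15,4],"angular":[0,0,0]},{"claw":0,"linear":[0,0,4],"angular":[0,0,0]},{"claw":0,"linear":[0,0,2.5],"angular":[0,0,0]},{"claw":0,"linear":[0,0,1],"angular":[0,0,0]},{"claw":0,"linear":[0,0,0],"angular":[0,0,0]},{"claw":0,"linear":[0,0,0],"angular":[0,0,0]}]'

```text
t: 6.75
tool_pos: [0.5835, 0.349, 0.026]
orientation: [2.139, 2.299, 0.005]
force: [0.1, 0.7, -0.2]
opening: 0.0928
```

```bash
python3 go.py .5804 .3477 .004 1.643
```

```text
t 6.75 tcp [0.5835 0.349  0.026 ] psi 1.6426 tilt [0.0029 0.0015] F [ 0.1  0.7 -0.2] open 0.0928 q [0.46 0.49 1.41 0.   1.23 0.39]
turn az deg -0.02  then shift(after turn) cm [-0.11 -0.32  2.2 ]
shift now cm [-0.11 -0.33  2.2 ] norm 2.22
```

drive_tool --plan '[{"claw":0,"linear":[-0.1,-0.3,1.5],"angular":[0,0,0]},{"claw":0,"linear":[0,0,0],"angular":[0,0,0]},{"claw":0,"linear":[0,0,0],"angular":[0,0,0]},{"claw":0,"linear":[0,0,0],"angular":[0,0,0]}]'

```text
t: 7.25
tool_pos: [0.5794, 0.3472, 0.0089]
orientation: [2.14, 2.3, 0.001]
force: [-0.5, 0.1, -0.4]
opening: 0.0931
```

```bash
python3 go.py .5804 .3477 .004 1.643
```

```text
t 7.25 tcp [0.5794 0.3472 0.0089] psi 1.6429 tilt [0.0004 0.0002] F [-0.5  0.1 -0.4] open 0.0931 q [0.46 0.5  1.43 0.   1.21 0.39]
turn az deg -0.01  then shift(after turn) cm [0.04 0.11 0.49]
shift now cm [0.04 0.11 0.49] norm 0.51
```

drive_tool --plan '[{"claw":0,"linear":[0.05,0.1,0.45],"angular":[0,0,0]},{"claw":0,"linear":[0,0,0],"angular":[0,0,0]},{"claw":0.6,"linear":[0,0,0],"angular":[0,0,0]},{"claw":0.6,"linear":[0,0,0],"angular":[0,0,0]},{"claw":0.6,"linear":[0,0,0],"angular":[0,0,0]},{"claw":0.6,"linear":[0,0,0],"angular":[0,0,0]},{"claw":0.6,"linear":[0,0,0],"angular":[0,0,0]},{"claw":0.6,"linear":[0,0,0],"angular":[0,0,0]}]' --newtons 20

```text
t: 8.25
tool_pos: [0.5802, 0.3477, 0.0042]
orientation: [2.14, 2.3, 0.0]
force: [0.4, 0.1, 0.5]
opening: 0.0498
```

```bash
python3 go.py .549 .0058 .12 1.418
```

```text
t 8.25 tcp [0.5802 0.3477 0.0042] psi 1.6429 tilt [0.0001 0.0001] F [0.4 0.1 0.5] open 0.0498 q [ 0.46  0.51  1.43 -0.    1.2   0.39]
turn az deg 12.89  then shift(after turn) cm [-34.27   2.12 -11.58]
shift now cm [-33.88  -5.57 -11.58] norm 36.23
```

drive_tool --plan '[{"claw":0.6,"linear":[0,0,-1.5],"angular":[0,0,0]},{"claw":0.6,"linear":[0,0,-3],"angular":[0,0,0]},{"claw":0.6,"linear":[0,0,-4],"angular":[0,0,6.45]},{"claw":0.6,"linear":[0,0,-3],"angular":[0,0,6.45]},{"claw":0.6,"linear":[-4.9,0.3,0],"angular":[0,0,0]},{"claw":0.6,"linear":[-4.9,0.3,0],"angular":[0,0,0]},{"claw":0.6,"linear":[-4.9,0.3,0],"angular":[0,0,0]},{"claw":0.6,"linear":[-4.9,0.3,0],"angular":[0,0,0]},{"claw":0.6,"linear":[-4.9,0.3,0],"angular":[0,0,0]},{"claw":0.6,"linear":[-4.9,0.3,0],"angular":[0,0,0]},{"claw":0.6,"linear":[-4.9,0.3,0],"angular":[0,0,0]},{"claw":0.6,"linear":[0,0,0],"angular":[0,0,0]}]'

```text
t: 9.75
tool_pos: [0.5487, 0.0024, 0.1204]
orientation: [2.388, 2.039, 0.001]
force: [-0.8, -0.2, -0.1]
opening: 0.0498
```

drive_tool --plan '[{"claw":0.6,"linear":[0,0,3],"angular":[0,0,0]},{"claw":0.6,"linear":[0,0,3],"angular":[0,0,0]},{"claw":0.6,"linear":[0,0,1.5],"angular":[0,0,0]},{"claw":0.6,"linear":[0,0,0],"angular":[0,0,0]},{"claw":0.6,"linear":[0,0,0],"angular":[0,0,0]},{"claw":0.6,"linear":[0,0,0],"angular":[0,0,0]}]'

```text
t: 10.5
tool_pos: [0.5497, 0.0055, 0.0456]
orientation: [2.383, 2.044, 0.003]
force: [-0.4, 0.7, -0.6]
opening: 0.0498
```

```bash
python3 go.py .549 .0058 .0112 1.418
```

```text
t 10.50 tcp [0.5497 0.0055 0.0456] psi 1.4179 tilt [ 0.0023 -0.0002] F [-0.4  0.7 -0.6] open 0.0498 q [-0.08  0.15  1.8   0.    1.19  0.07]
turn az deg -0.01  then shift(after turn) cm [ 0.01 -0.08  3.44]
shift now cm [ 0.01 -0.08  3.44] norm 3.44
```

drive_tool --plan '[{"claw":0.6,"linear":[0,-0.05,2],"angular":[0,0,0]},{"claw":0.6,"linear":[0,0,0.9],"angular":[0,0,0]},{"claw":0.6,"linear":[0,0,0],"angular":[0,0,0]},{"claw":0.6,"linear":[0,0,0],"angular":[0,0,0]},{"claw":0.6,"linear":[0,0,0],"angular":[0,0,0]}]'

```text
t: 11.12
tool_pos: [0.5487, 0.0055, 0.0159]
orientation: [2.384, 2.045, 0.001]
force: [0.3, 0.6, -1.0]
opening: 0.0498
```

```bash
python3 go.py .549 .0058 .0105 1.418
```

```text
t 11.12 tcp [0.5487 0.0055 0.0159] psi 1.4177 tilt [ 0.0012 -0.0001] F [ 0.3  0.6 -1. ] open 0.0498 q [-0.08  0.19  1.81 -0.    1.14  0.07]
turn az deg -0.02  then shift(after turn) cm [0.03 0.02 0.54]
shift now cm [0.03 0.02 0.54] norm 0.54
```

drive_tool --plan '[{"claw":0.6,"linear":[0.03,0,0.4],"angular":[0,0,0]},{"claw":0.6,"linear":[0,0,0.12],"angular":[0,0,0]},{"claw":0.6,"linear":[0,0,0],"angular":[0,0,0]},{"claw":0.6,"linear":[0,0,0],"angular":[0,0,0]},{"claw":0.6,"linear":[0,0,0],"angular":[0,0,0]}]'

```text
t: 11.75
tool_pos: [0.5481, 0.0059, 0.0101]
orientation: [-2.385, -2.045, 0.0]
force: [-2.9, 0.2, 5.2]
opening: 0.0501
```

```bash
python3 go.py .549 .0058 .0105 1.418
```

```text
t 11.75 tcp [0.5481 0.0059 0.0101] psi 1.4177 tilt [-0.  0.] F [-2.9  0.2  5.2] open 0.0501 q [-0.08  0.2   1.82  0.    1.13  0.07]
turn az deg -0.02  then shift(after turn) cm [ 0.    0.09 -0.04]
shift now cm [ 0.    0.09 -0.04] norm 0.09
```

drive_tool --plan '[{"claw":0.6,"linear":[0,0.09,-0.03],"angular":[0,0,0]},{"claw":0.6,"linear":[0,0,0],"angular":[0,0,0]},{"claw":0.25,"linear":[0,0,0],"angular":[0,0,0]},{"claw":0.25,"linear":[0,0,0],"angular":[0,0,0]},{"claw":0.25,"linear":[0,0,0],"angular":[0,0,0]},{"claw":0.25,"linear":[0,0,-1.5],"angular":[0,0,0]},{"claw":0.25,"linear":[0,0,-4],"angular":[0,0,0]},{"claw":0.25,"linear":[0,0,-5],"angular":[0,0,0]}]'

```text
t: 12.75
tool_pos: [0.5482, 0.0058, 0.1163]
orientation: [-2.384, -2.044, 0.002]
force: [1.0, -0.5, -0.5]
opening: 0.0694
```

```bash
python3 go.py .4093 -.3329 .12 1.724
```

```text
t 12.75 tcp [0.5482 0.0058 0.1163] psi 1.4178 tilt [-0.0017  0.0001] F [ 1.  -0.5 -0.5] open 0.0694 q [-0.08  0.07  1.75  0.    1.33  0.07]
turn az deg -17.55  then shift(after turn) cm [-31.36 -18.89  -0.37]
shift now cm [-35.59  -8.56  -0.35] norm 36.61
```

drive_tool --plan '[{"claw":0.25,"linear":[0,0,0],"angular":[0,0,-8.77]},{"claw":0.25,"linear":[0,0,0],"angular":[0,0,-8.77]},{"claw":0.25,"linear":[-3.9,-2.35,0],"angular":[0,0,0]},{"claw":0.25,"linear":[-3.9,-2.35,0],"angular":[0,0,0]},{"claw":0.25,"linear":[-3.9,-2.35,0],"angular":[0,0,0]},{"claw":0.25,"linear":[-3.9,-2.35,0],"angular":[0,0,0]},{"claw":0.25,"linear":[-3.9,-2.35,0],"angular":[0,0,0]},{"claw":0.25,"linear":[-3.9,-2.35,0],"angular":[0,0,0]},{"claw":0.25,"linear":[-3.9,-2.35,0],"angular":[0,0,0]},{"claw":0.25,"linear":[-3.9,-2.35,0],"angular":[0,0,0]},{"claw":0.25,"linear":[0,0,0],"angular":[0,0,0]},{"claw":0.25,"linear":[0,0,0],"angular":[0,0,0]}]'

```text
t: 14.25
tool_pos: [0.411, -0.3311, 0.1159]
orientation: [2.046, 2.384, 0.001]
force: [-0.1, 0.9, -0.1]
opening: 0.0696
```

```bash
python3 go.py .4093 -.3329 .005 1.724; cat > chk.py <<'E'
# usage chk.py tag label...  : compare things with the board, per camera
from h import *
from board import fitboard
import sys
tag=sys.argv[1]
ini=eval(sys.argv[2])  # {label:(x,y,z,yaw)}
cams={};D={}
for n in("side","top"):
    c=cams[n]=read_camera(n)
    for l in ini: D[n,l]=[(d["p"],d["mask"]) for d in masks_of(c,l)]
b=np.array([.5491,.0058]); Rb=R.from_euler("z",-.1526).as_matrix()[:2,:2]
vis={n:cv2.resize(c["pixels"],None,fx=4,fy=4)[:,:,::-1].copy() for n,c in cams.items()}
bo={"side":(54.93,.431,-.1508),"top":(54.89,.706,-.1502)}
for l,x0 in ini.items():
    obs=[]
    for n in cams:
        px=proj(cams[n],x0[:3])[0]
        L=[m for p,m in D[n,l] if m.any() and np.hypot(*(np.argwhere(m).mean(0)[::-1]-px))<14]
        if not L: print(l,n,"not found"); continue
        m=min(L,key=lambda m:np.hypot(*(np.argwhere(m).mean(0)[::-1]-px)))
        obs.append((cams[n],m)); v,f=fit([obs[-1]],MODEL[l],x0,False,False)
        bb=bo[n]; Rn=R.from_euler("z",bb[2]).as_matrix()[:2,:2]
        print(l,n,np.round(v,4),"err %.3f"%f,"in that camera's board frame mm",np.round(Rn.T@(v[:2]-np.array(bb[:2])/100)*1000,1),"dyaw %.3f"%(v[3]-bb[2]))
        k=render(cams[n],MODEL[l],*v).astype(np.uint8); cv2.drawContours(vis[n],cv2.findContours(k,0,1)[0],-1,(0,255,0),1)
    if len(obs)==2:
        v,f=fit(obs,MODEL[l],x0,True,False); print(l,"both",np.round(v,4),"err %.3f"%f)
l=list(ini)[0]
for n in cams:
    p=(proj(cams[n],list(ini.values())[0][:3])[0]*4).astype(int)
    y0=max(0,p[1]-200);xx=max(0,p[0]-190); vis[n]=cv2.resize(vis[n][y0:y0+400,xx:xx+380],(380,400))
cv2.imwrite(f"pics/{tag}.png",np.hstack([vis["side"],vis["top"]]))
E
python3 chk.py c1 '{"block_mid":(.549,.0058,.0185,-.152)}'
```

```text
t 14.25 tcp [ 0.411  -0.3311  0.1159] psi 1.7232 tilt [ 0.0006 -0.    ] F [-0.1  0.9 -0.1] open 0.0696 q [-0.78  0.01  1.81  0.    1.33 -0.93]
turn az deg -0.05  then shift(after turn) cm [-0.15 -0.2  11.09]
shift now cm [-0.15 -0.21 11.09] norm 11.09
block_mid side [ 0.5485  0.0043  0.0185 -0.1014] err 0.108 in that camera's board frame mm [-0.8 -0.1] dyaw 0.049
block_mid top [ 0.5468  0.0067  0.0185 -0.1555] err 0.088 in that camera's board frame mm [-2.  -0.7] dyaw -0.005
block_mid both [ 0.5474  0.0064  0.0189 -0.1307] err 0.107
```

View pics/c1.png

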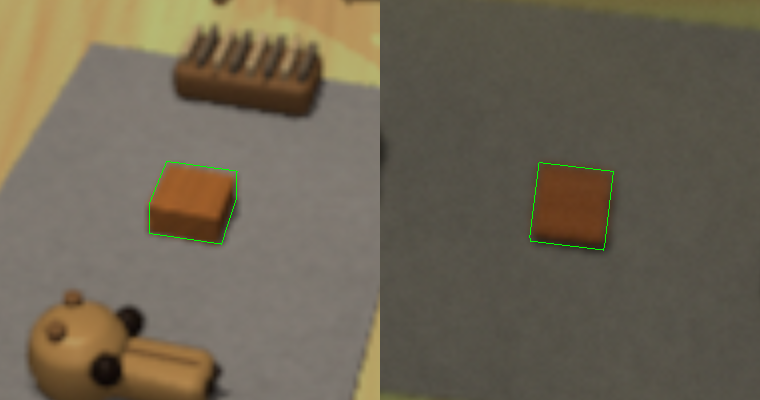

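drive_tool --plan '[{"claw":0.25,"linear":[-0.06,-0.19,4],"angular":[0,0,0]},{"claw":0.25,"linear":[0,0,4],"angular":[0,0,0]},{"claw":0.25,"linear":[0,0,2],"angular":[0,0,0]},{"claw":0.25,"linear":[0,0,0],"angular":[0,0,0]},{"claw":0.25,"linear":[0,0,0],"angular":[0,0,0]},{"claw":0.25,"linear":[0,0,0],"angular":[0,0,0]},{"claw":0.25,"linear":[0,0,0],"angular":[0,0,0]}]'

```text
t: 15.32
tool_pos: [0.4097, -0.3327, 0.0163]
orientation: [2.044, 2.383, -0.0]
force: [-1.2, 0.5, -0.7]
opening: 0.0697
```

```bash
python3 go.py .4093 -.332 .005 1.724
```

```text
t 15.32 tcp [ 0.4097 -0.3327  0.0163] psi 1.7240 tilt [ 0.0013 -0.0013] F [-1.2  0.5 -0.7] open 0.0697 q [-0.78  0.13  1.87  0.    1.13 -0.93]
turn az deg -0.0  then shift(after turn) cm [ 0.08 -0.03  1.13]
shift now cm [ 0.08 -0.03  1.13] norm 1.14
```

drive_tool --plan '[{"claw":0.25,"linear":[0.06,-0.03,1.05],"angular":[0,0,0]},{"claw":0.25,"linear":[0,0,0],"angular":[0,0,0]},{"claw":0.25,"linear":[0,0,0],"angular":[0,0,0]},{"claw":0.65,"linear":[0,0,0],"angular":[0,0,0]},{"claw":0.65,"linear":[0,0,0],"angular":[0,0,0]},{"claw":0.65,"linear":[0,0,0],"angular":[0,0,0]},{"claw":0.65,"linear":[0,0,0],"angular":[0,0,0]},{"claw":0.65,"linear":[0,0,0],"angular":[0,0,0]}]' --newtons 20

```text
t: 16.32
tool_pos: [0.4087, -0.3317, 0.0048]
orientation: [2.045, 2.385, 0.0]
force: [0.0, -0.2, 1.1]
opening: 0.0408
```

```bash
python3 go.py .5482 .0058 .12 1.418
```

```text
t 16.32 tcp [ 0.4087 -0.3317  0.0048] psi 1.7239 tilt [ 0.0002 -0.0001] F [ 0.  -0.2  1.1] open 0.0408 q [-0.78  0.15  1.88  0.    1.11 -0.93]
turn az deg 17.53  then shift(after turn) cm [ 35.48   8.65 -11.52]
shift now cm [ 31.22  18.93 -11.52] norm 38.29
```

drive_tool --plan '[{"claw":0.65,"linear":[0,0,0],"angular":[0,0,0]},{"claw":0.65,"linear":[0,0,-1],"angular":[0,0,0]},{"claw":0.65,"linear":[0,0,-2],"angular":[0,0,0]},{"claw":0.65,"linear":[0,0,-4],"angular":[0,0,0]},{"claw":0.65,"linear":[0,0,-4.5],"angular":[0,0,0]},{"claw":0.65,"linear":[0,0,0],"angular":[0,0,0]}]'

```text
t: 17.08
tool_pos: [0.411, -0.3339, 0.125]
orientation: [2.039, 2.378, -0.001]
force: [-0.1, 0.3, -0.9]
opening: 0.0406
```

```bash
python3 go.py .5482 .0058 .12 1.418; python3 chk.py c2 '{"ring_bone_mid":(.409,-.332,.119,.153)}'
```

```text
t 17.07 tcp [ 0.411  -0.3339  0.125 ] psi 1.7239 tilt [ 0.006 -0.006] F [-0.1  0.3 -0.9] open 0.0406 q [-0.78 -0.    1.8  -0.    1.33 -0.93]
turn az deg 17.53  then shift(after turn) cm [35.66  8.39  0.5 ]
shift now cm [31.48 18.74  0.38] norm 36.64
ring_bone_mid side [ 0.4091 -0.3618  0.119   0.0889] err 0.219 in that camera's board frame mm [ -83.6 -383. ] dyaw 0.240
ring_bone_mid top [ 0.4067 -0.3311  0.119   0.1438] err 0.499 in that camera's board frame mm [ -90.  -355.6] dyaw 0.294
ring_bone_mid both [ 0.4071 -0.3308  0.1308  0.0883] err 0.389
```

View pics/c2.png

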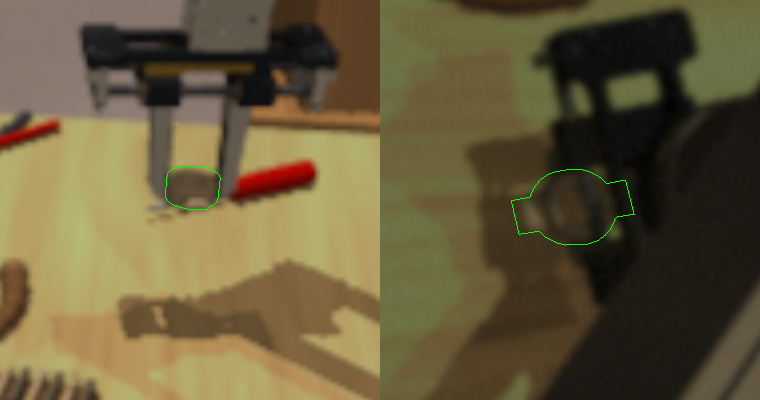

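drive_tool --plan '[{"claw":0.65,"linear":[0,0,0],"angular":[0,0,8.77]},{"claw":0.65,"linear":[0,0,0],"angular":[0,0,8.77]},{"claw":0.65,"linear":[4.4,1.07,0],"angular":[0,0,0]},{"claw":0.65,"linear":[4.4,1.07,0],"angular":[0,0,0]},{"claw":0.65,"linear":[4.4,1.07,0],"angular":[0,0,0]},{"claw":0.65,"linear":[4.4,1.07,0],"angular":[0,0,0]},{"claw":0.65,"linear":[4.4,1.07,0],"angular":[0,0,0]},{"claw":0.65,"linear":[4.4,1.07,0],"angular":[0,0,0]},{"claw":0.65,"linear":[4.4,1.07,0],"angular":[0,0,0]},{"claw":0.65,"linear":[4.4,1.07,0],"angular":[0,0,0]},{"claw":0.65,"linear":[0,0,0],"angular":[0,0,0]},{"claw":0.65,"linear":[0,0,0],"angular":[0,0,0]}]'

```text
t: 18.77
tool_pos: [0.5458, 0.003, 0.1183]
orientation: [-2.383, -2.045, 0.004]
force: [-1.2, 0.1, -0.5]
opening: 0.0409
```

drive_tool --plan '[{"claw":0.65,"linear":[0.1,0,2.5],"angular":[0,0,0]},{"claw":0.65,"linear":[0,0,2.5],"angular":[0,0,0]},{"claw":0.65,"linear":[0,0,1.5],"angular":[0,0,0]},{"claw":0.65,"linear":[0,0,0],"angular":[0,0,0]},{"claw":0.65,"linear":[0,0,0],"angular":[0,0,0]},{"claw":0.65,"linear":[0,0,0],"angular":[0,0,0]},{"claw":0.65,"linear":[0,0,0],"angular":[0,0,0]}]'

```text
t: 19.65
tool_pos: [0.5477, 0.0042, 0.0556]
orientation: [2.384, 2.045, 0.002]
force: [0.5, 0.8, 0.1]
opening: 0.0409
```

```bash
python3 go.py .5482 .0058 .036 1.418
```

```text
t 19.65 tcp [0.5477 0.0042 0.0556] psi 1.4178 tilt [ 0.0014 -0.0001] F [0.5 0.8 0.1] open 0.0409 q [-0.09  0.13  1.8   0.    1.21  0.07]
turn az deg -0.01  then shift(after turn) cm [0.17 0.03 1.96]
shift now cm [0.17 0.03 1.96] norm 1.97
```

drive_tool --plan '[{"claw":0.65,"linear":[0.15,0.06,1.4],"angular":[0,0,0]},{"claw":0.65,"linear":[0,0,0.3],"angular":[0,0,0]},{"claw":0.65,"linear":[0,0,0],"angular":[0,0,0]},{"claw":0.65,"linear":[0,0,0],"angular":[0,0,0]},{"claw":0.65,"linear":[0,0,0],"angular":[0,0,0]}]'

```text
t: 20.27
tool_pos: [0.5481, 0.0056, 0.038]
orientation: [2.385, 2.045, 0.0]
force: [-0.1, 0.2, -0.9]
opening: 0.0409
```

```bash
python3 go.py .5482 .0058 .036 1.418
```

```text
t 20.27 tcp [0.5481 0.0056 0.038 ] psi 1.4178 tilt [ 0.0004 -0.    ] F [-0.1  0.2 -0.9] open 0.0409 q [-0.08  0.16  1.81  0.    1.18  0.07]
turn az deg -0.01  then shift(after turn) cm [0.02 0.01 0.2 ]
shift now cm [0.02 0.01 0.2 ] norm 0.2
```

drive_tool --plan '[{"claw":0.65,"linear":[0,0,0.1],"angular":[0,0,0]},{"claw":0.65,"linear":[0,0,0.1],"angular":[0,0,0]},{"claw":0.65,"linear":[0,0,0],"angular":[0,0,0]},{"claw":0.65,"linear":[0,0,0],"angular":[0,0,0]}]'

```text
t: 20.78
tool_pos: [0.548, 0.0056, 0.0359]
orientation: [2.385, 2.045, 0.0]
force: [0.0, -0.1, 1.0]
opening: 0.0412
```

```bash
python3 go.py .5482 .0058 .036 1.418
```

```text
t 20.77 tcp [0.548  0.0056 0.0359] psi 1.4178 tilt [0.0002 0.    ] F [ 0.  -0.1  1. ] open 0.0412 q [-0.08  0.16  1.81  0.    1.18  0.07]
turn az deg -0.01  then shift(after turn) cm [ 0.02  0.02 -0.01]
shift now cm [ 0.02  0.02 -0.01] norm 0.03
```

Near contact. Open gently to about 60 mm and rise.

drive_tool --plan '[{"claw":0.65,"linear":[0,0,0.05],"angular":[0,0,0]},{"claw":0.65,"linear":[0,0,0],"angular":[0,0,0]},{"claw":0.35,"linear":[0,0,0],"angular":[0,0,0]},{"claw":0.35,"linear":[0,0,0],"angular":[0,0,0]},{"claw":0.35,"linear":[0,0,0],"angular":[0,0,0]},{"claw":0.35,"linear":[0,0,-1.5],"angular":[0,0,0]},{"claw":0.35,"linear":[0,0,-4],"angular":[0,0,0]},{"claw":0.35,"linear":[0,0,-4],"angular":[0,0,0]}]'

```text
t: 21.78
tool_pos: [0.5478, 0.0056, 0.1321]
orientation: [2.385, 2.045, 0.0]
force: [0.3, -0.4, 0.9]
opening: 0.0608
```

```bash
python3 go.py .3662 .3233 .12 3.01
```

```text
t 21.77 tcp [0.5478 0.0056 0.1321] psi 1.4178 tilt [0.0001 0.    ] F [ 0.3 -0.4  0.9] open 0.0608 q [-0.08  0.05  1.74  0.    1.36  0.07]
turn az deg -91.23  then shift(after turn) cm [22.17 29.11  1.21]
shift now cm [ 28.63 -22.79   1.21] norm 36.61
```

drive_tool --plan '[{"claw":0.2,"linear":[3.58,-2.85,0],"angular":[0,0,0]},{"claw":0.2,"linear":[3.58,-2.85,0],"angular":[0,0,0]},{"claw":0.2,"linear":[3.58,-2.85,0],"angular":[0,0,0]},{"claw":0.2,"linear":[3.58,-2.85,0],"angular":[0,0,0]},{"claw":0.2,"linear":[3.58,-2.85,0],"angular":[0,0,0]},{"claw":0.2,"linear":[3.58,-2.85,0],"angular":[0,0,0]},{"claw":0.2,"linear":[3.58,-2.85,0],"angular":[0,0,0]},{"claw":0.2,"linear":[3.58,-2.85,0],"angular":[0,0,0]},{"claw":0.2,"linear":[0,0,0],"angular":[0,0,-10.7]},{"claw":0.2,"linear":[0,0,0],"angular":[0,0,-10.7]},{"claw":0.2,"linear":[0,0,0],"angular":[0,0,-10.7]},{"claw":0.2,"linear":[0,0,0],"angular":[0,0,-10.7]}]'

```text
t: 23.28
tool_pos: [0.3665, 0.3237, 0.1315]
orientation: [1.465, 2.778, 0.002]
force: [0.8, 0.7, 0.1]
opening: 0.0742
```

```bash
python3 chk.py c3 '{"ring_bone_mid":(.548,.0058,.040,-.152),"block_mid":(.548,.0058,.0185,-.152)}';python3 go.py .3662 .3233 .12 3.01
```

```text
ring_bone_mid side [ 5.475e-01  1.000e-04  4.000e-02 -6.060e-02] err 0.168 in that camera's board frame mm [-1.2 -4.4] dyaw 0.090
ring_bone_mid top [ 0.5464  0.0054  0.04   -0.1472] err 0.234 in that camera's board frame mm [-2.3 -2. ] dyaw 0.003
ring_bone_mid both [ 0.5466  0.0052  0.0402 -0.133 ] err 0.207
block_mid side not found
block_mid top [ 0.5469  0.0054  0.0185 -0.164 ] err 0.605 in that camera's board frame mm [-1.8 -1.9] dyaw -0.014
t 23.57 tcp [0.3663 0.3235 0.1307] psi 2.1611 tilt [0.0004 0.0003] F [ 0.9 -0.1 -0.3] open 0.0744 q [ 0.62 -0.11  1.9   0.    1.36  0.03]
turn az deg -48.64  then shift(after turn) cm [ 0.01 -0.02  1.07]
shift now cm [-0.01 -0.02  1.07] norm 1.07
```

View pics/c3.png

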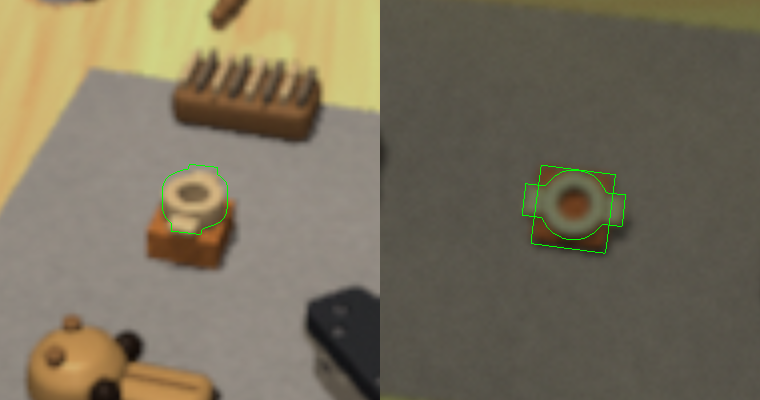

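```bash
cat > z.py <<'E'
from h import *
out=[]
for n,b in(("top",(-.0002,.0012)),("side",(.0002,-.0015))):
    c=read_camera(n); im=cv2.resize(c["pixels"],None,fx=12,fy=12,interpolation=cv2.INTER_CUBIC)[:,:,::-1].copy()
    im=np.clip(im.astype(float)*(1.8 if n=="top" else 1.1),0,255).astype(np.uint8)
    x,y=.5482+b[0],.0058+b[1]
    t=np.linspace(0,2*np.pi,60); Rz=R.from_euler("z",-.1526).as_matrix()
    def pl(P,col):
        q=((proj(c,np.array(P)@Rz.T+[x,y,0])+.5)*12).round().astype(np.int32); cv2.polylines(im,[q.reshape(-1,1,2)],True,col,1)
    for r,z in((.011,.049),(.022,.049)): pl(np.stack([r*np.cos(t),r*np.sin(t),0*t+z],1),(0,255,0))
    for z in(.031,.006): pl([[a*.025,d*.025,z] for a,d in((-1,-1),(1,-1),(1,1),(-1,1))],(255,0,0))
    pl([[a*.01,d*.033,.044] for a,d in((-1,-1),(1,-1),(1,1),(-1,1))],(0,255,255))
    p=(proj(c,[x,y,.03])[0]*12).astype(int); out.append(im[p[1]-200:p[1]+200,p[0]-200:p[0]+200])
cv2.imwrite("pics/z1.png",np.hstack(out))
E
python3 z.py
```

```text
(no output)
```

View pics/z1.png

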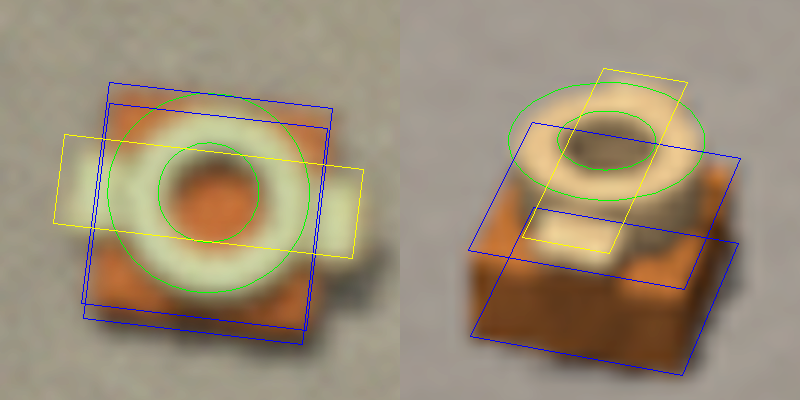

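drive_tool --plan '[{"claw":0.2,"linear":[0,0,0],"angular":[0,0,-10.7]},{"claw":0.2,"linear":[0,0,0],"angular":[0,0,-10.7]},{"claw":0.2,"linear":[0,0,0],"angular":[0,0,-10.7]},{"claw":0.2,"linear":[0,0,0],"angular":[0,0,-10.7]},{"claw":0.2,"linear":[0,0,0],"angular":[0,0,-5.84]},{"claw":0.2,"linear":[0,0,3],"angular":[0,0,0]},{"claw":0.2,"linear":[0,0,3],"angular":[0,0,0]},{"claw":0.2,"linear":[0,0,0],"angular":[0,0,0]},{"claw":0.2,"linear":[0,0,0],"angular":[0,0,0]},{"claw":0.2,"linear":[0,0,0],"angular":[0,0,0]}]'

```text
t: 24.92
tool_pos: [0.3672, 0.3242, 0.0719]
orientation: [0.201, 3.133, 0.003]
force: [-0.2, 0.5, 0.9]
opening: 0.0745
```

```bash
python3 go.py .3663 .323 .007 3.01
```

```text
t 24.93 tcp [0.3672 0.3242 0.0719] psi 3.0134 tilt [0.0021 0.0015] F [-0.2  0.5  0.9] open 0.0745 q [ 0.62 -0.05  1.95  0.    1.24 -0.82]
turn az deg 0.19  then shift(after turn) cm [ 0.08 -0.13  6.49]
shift now cm [ 0.09 -0.14  6.49] norm 6.49
```

drive_tool --plan '[{"claw":0.2,"linear":[0.05,-0.08,3],"angular":[0,0,0]},{"claw":0.2,"linear":[0,0,2],"angular":[0,0,0]},{"claw":0.2,"linear":[0,0,1.1],"angular":[0,0,0]},{"claw":0.2,"linear":[0,0,0],"angular":[0,0,0]},{"claw":0.2,"linear":[0,0,0],"angular":[0,0,0]},{"claw":0.2,"linear":[0,0,0],"angular":[0,0,0]},{"claw":0.2,"linear":[0,0,0],"angular":[0,0,0]}]'

```text
t: 25.8
tool_pos: [0.366, 0.323, 0.0098]
orientation: [0.201, 3.134, 0.001]
force: [-0.8, 0.3, 0.1]
opening: 0.0743
```

```bash
python3 go.py .3663 .323 .007 3.01
```

```text
t 25.80 tcp [0.366  0.323  0.0098] psi 3.0137 tilt [0.0009 0.0006] F [-0.8  0.3  0.1] open 0.0743 q [ 0.62  0.04  1.99 -0.    1.11 -0.82]
turn az deg 0.21  then shift(after turn) cm [-0.03  0.01  0.28]
shift now cm [-0.03  0.01  0.28] norm 0.29
```

drive_tool --plan '[{"claw":0.2,"linear":[-0.03,0,0.2],"angular":[0,0,0]},{"claw":0.75,"linear":[0,0,0],"angular":[0,0,0]},{"claw":0.75,"linear":[0,0,0],"angular":[0,0,0]},{"claw":0.75,"linear":[0,0,0],"angular":[0,0,0]},{"claw":0.75,"linear":[0,0,0],"angular":[0,0,0]},{"claw":0.75,"linear":[0,0,0],"angular":[0,0,0]},{"claw":0.75,"linear":[0,0,0],"angular":[0,0,0]},{"claw":0.75,"linear":[0,0,0],"angular":[0,0,0]}]' --newtons 20

```text
t: 26.8
tool_pos: [0.3659, 0.3227, 0.0073]
orientation: [0.201, 3.135, 0.0]
force: [0.8, 0.2, 0.5]
opening: 0.0323
```

```bash
python3 go.py .5611 .0874 .14 1.418
```

```text
t 26.80 tcp [0.3659 0.3227 0.0073] psi 3.0136 tilt [0.     0.0001] F [0.8 0.2 0.5] open 0.0323 q [ 0.62  0.05  1.99  0.    1.11 -0.83]
turn az deg 91.42  then shift(after turn) cm [-20.28  22.87 -13.27]
shift now cm [-22.36 -20.84 -13.27] norm 33.33
```

drive_tool --plan '[{"claw":0.75,"linear":[0,0,-1.5],"angular":[0,0,0]},{"claw":0.75,"linear":[0,0,-3],"angular":[0,0,0]},{"claw":0.75,"linear":[0,0,-4.5],"angular":[0,0,0]},{"claw":0.75,"linear":[0,0,-4],"angular":[0,0,0]},{"claw":0.75,"linear":[-3.2,-2.98,0],"angular":[0,0,0]},{"claw":0.75,"linear":[-3.2,-2.98,0],"angular":[0,0,0]},{"claw":0.75,"linear":[-3.2,-2.98,0],"angular":[0,0,0]},{"claw":0.75,"linear":[-3.2,-2.98,0],"angular":[0,0,0]},{"claw":0.75,"linear":[-3.2,-2.98,0],"angular":[0,0,0]},{"claw":0.75,"linear":[-3.2,-2.98,0],"angular":[0,0,0]},{"claw":0.75,"linear":[-3.2,-2.98,0],"angular":[0,0,0]},{"claw":0.75,"linear":[0,0,0],"angular":[0,0,10.7]}]'

```text
t: 28.3
tool_pos: [0.5631, 0.0845, 0.1384]
orientation: [0.501, 3.1, -0.001]
force: [0.4, 1.5, -0.8]
opening: 0.0324
```

drive_tool --plan '[{"claw":0.75,"linear":[0,0,0],"angular":[0,0,10.7]},{"claw":0.75,"linear":[0,0,0],"angular":[0,0,10.7]},{"claw":0.75,"linear":[0,0,0],"angular":[0,0,10.7]},{"claw":0.75,"linear":[0,0,0],"angular":[0,0,10.7]},{"claw":0.75,"linear":[0,0,0],"angular":[0,0,10.7]},{"claw":0.75,"linear":[0,0,0],"angular":[0,0,10.7]},{"claw":0.75,"linear":[0,0,0],"angular":[0,0,10.7]},{"claw":0.75,"linear":[0,0,0],"angular":[0,0,5.8]},{"claw":0.75,"linear":[0,0,0],"angular":[0,0,0]}]'

```text
t: 29.42
tool_pos: [0.5616, 0.0872, 0.1382]
orientation: [2.383, 2.047, 0.001]
force: [-0.3, 1.2, -0.8]
opening: 0.0327
```

```bash
python3 go.py .5611 .0874 .0135 1.418;  python3 - <<'E'
from h import *
c=read_camera("side"); cv2.imwrite("pics/bb.png",c["pixels"][100:340,120:400,::-1].repeat(2,0).repeat(2,1))
E
```

```text
t 29.43 tcp [0.5616 0.0872 0.1382] psi 1.4193 tilt [0.0007 0.    ] F [-0.3  1.2 -0.8] open 0.0327 q [ 0.06  0.1   1.67 -0.    1.37  0.22]
turn az deg 0.07  then shift(after turn) cm [ 1.000e-02 -5.000e-02  1.247e+01]
shift now cm [ 1.000e-02 -6.000e-02  1.247e+01] norm 12.47
```

View pics/bb.png

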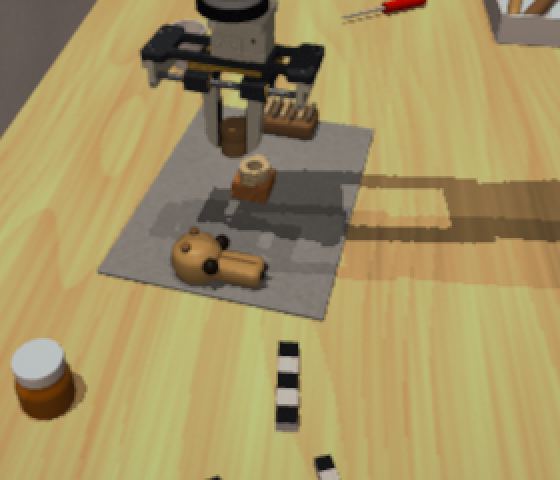

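drive_tool --plan '[{"claw":0.75,"linear":[0,-0.03,4],"angular":[0,0,0]},{"claw":0.75,"linear":[0,0,4],"angular":[0,0,0]},{"claw":0.75,"linear":[0,0,2.5],"angular":[0,0,0]},{"claw":0.75,"linear":[0,0,1],"angular":[0,0,0]},{"claw":0.75,"linear":[0,0,0],"angular":[0,0,0]},{"claw":0.75,"linear":[0,0,0],"angular":[0,0,0]},{"claw":0.75,"linear":[0,0,0],"angular":[0,0,0]},{"claw":0.75,"linear":[0,0,0],"angular":[0,0,0]}]'

```text
t: 30.48
tool_pos: [0.5618, 0.0873, 0.0231]
orientation: [2.383, 2.046, 0.002]
force: [0.1, 0.7, -0.7]
opening: 0.0325
```

```bash
python3 go.py .5611 .0874 .0135 1.418
```

```text
t 30.48 tcp [0.5618 0.0873 0.0231] psi 1.4186 tilt [0.0014 0.0001] F [ 0.1  0.7 -0.7] open 0.0325 q [0.06 0.23 1.75 0.   1.16 0.22]
turn az deg 0.03  then shift(after turn) cm [ 0.   -0.07  0.96]
shift now cm [ 0.   -0.07  0.96] norm 0.96
```

drive_tool --plan '[{"claw":0.75,"linear":[0,0,0.7],"angular":[0,0,0]},{"claw":0.75,"linear":[0,0,0],"angular":[0,0,0]},{"claw":0.75,"linear":[0,0,0],"angular":[0,0,0]},{"claw":0.75,"linear":[0,0,0],"angular":[0,0,0]}]'

```text
t: 30.98
tool_pos: [0.5612, 0.0872, 0.0153]
orientation: [2.384, 2.046, 0.0]
force: [0.6, 0.2, -1.0]
opening: 0.0328
```

```bash
python3 go.py .5611 .0874 .0135 1.418
```

```text
t 30.98 tcp [0.5612 0.0872 0.0153] psi 1.4185 tilt [0.0001 0.    ] F [ 0.6  0.2 -1. ] open 0.0328 q [0.06 0.24 1.76 0.   1.15 0.22]
turn az deg 0.03  then shift(after turn) cm [ 0.02 -0.01  0.18]
shift now cm [ 0.02 -0.01  0.18] norm 0.18
```

drive_tool --plan '[{"claw":0.75,"linear":[0,0,0.1],"angular":[0,0,0]},{"claw":0.75,"linear":[0,0,0.1],"angular":[0,0,0]},{"claw":0.75,"linear":[0,0,0],"angular":[0,0,0]},{"claw":0.75,"linear":[0,0,0],"angular":[0,0,0]}]'

```text
t: 31.48
tool_pos: [0.5612, 0.0872, 0.0133]
orientation: [2.384, 2.046, 0.0]
force: [0.2, -0.0, 0.4]
opening: 0.0327
```

```bash
python3 go.py .5611 .0874 .0135 1.418
```

```text
t 31.48 tcp [0.5612 0.0872 0.0133] psi 1.4184 tilt [0.0001 0.    ] F [ 0.2 -0.   0.4] open 0.0327 q [0.06 0.24 1.76 0.   1.14 0.22]
turn az deg 0.02  then shift(after turn) cm [ 0.01 -0.01 -0.02]
shift now cm [ 0.01 -0.01 -0.02] norm 0.03
```

drive_tool --plan '[{"claw":0.75,"linear":[0,0,0.05],"angular":[0,0,0]},{"claw":0.75,"linear":[0,0,0],"angular":[0,0,0]},{"claw":0.45,"linear":[0,0,0],"angular":[0,0,0]},{"claw":0.45,"linear":[0,0,0],"angular":[0,0,0]},{"claw":0.45,"linear":[0,0,0],"angular":[0,0,0]},{"claw":0.45,"linear":[0,0,0],"angular":[0,0,0]},{"claw":0.45,"linear":[0,0,-2],"angular":[0,0,0]},{"claw":0.45,"linear":[0,0,-4],"angular":[0,0,0]},{"claw":0.45,"linear":[0,0,-5],"angular":[0,0,0]}]'

```text
t: 32.6
tool_pos: [0.5605, 0.0872, 0.1244]
orientation: [-2.384, -2.045, 0.001]
force: [0.4, -0.0, -0.0]
opening: 0.0518
```

```bash
python3 go.py .4733 .3195 .12 1.646
```

```text
t 32.60 tcp [0.5605 0.0872 0.1244] psi 1.4184 tilt [-0.0011 -0.0001] F [ 0.4 -0.  -0. ] open 0.0518 q [ 0.06  0.11  1.69 -0.    1.35  0.22]
turn az deg -13.04  then shift(after turn) cm [23.82 -6.95  0.44]
shift now cm [ 21.64 -12.15   0.44] norm 24.82
```

drive_tool --plan '[{"claw":0.4,"linear":[0,0,0],"angular":[0,0,-6.5]},{"claw":0.4,"linear":[0,0,0],"angular":[0,0,-6.54]},{"claw":0.4,"linear":[3.98,-1.16,0],"angular":[0,0,0]},{"claw":0.4,"linear":[3.98,-1.16,0],"angular":[0,0,0]},{"claw":0.4,"linear":[3.98,-1.16,0],"angular":[0,0,0]},{"claw":0.4,"linear":[3.98,-1.16,0],"angular":[0,0,0]},{"claw":0.4,"linear":[3.98,-1.16,0],"angular":[0,0,0]},{"claw":0.4,"linear":[3.98,-1.16,0],"angular":[0,0,0]},{"claw":0.4,"linear":[0,0,3],"angular":[0,0,0]},{"claw":0.4,"linear":[0,0,3],"angular":[0,0,0]},{"claw":0.4,"linear":[0,0,0],"angular":[0,0,0]},{"claw":0.4,"linear":[0,0,0],"angular":[0,0,0]}]'

```text
t: 34.1
tool_pos: [0.4747, 0.3205, 0.0647]
orientation: [2.136, 2.303, 0.003]
force: [0.9, 1.1, 0.1]
opening: 0.0556
```

```bash
python3 go.py .4733 .32 .004 1.646; python3 chk.py c4 '{"back_bone_mid":(.561,.0874,.025,4.56),"ring_bone_mid":(.548,.0058,.040,-.152)}'
```

```text
t 34.10 tcp [0.4747 0.3205 0.0647] psi 1.6459 tilt [0.0017 0.0009] F [0.9 1.1 0.1] open 0.0556 q [0.5  0.18 1.72 0.   1.24 0.43]
turn az deg -0.01  then shift(after turn) cm [-0.04 -0.14  6.07]
shift now cm [-0.04 -0.16  6.07] norm 6.07
back_bone_mid side [0.5596 0.082  0.025  4.9256] err 0.187 in that camera's board frame mm [-1.5 78.4] dyaw 5.076
back_bone_mid top [0.5595 0.0875 0.025  4.5447] err 0.133 in that camera's board frame mm [-1.5 81.2] dyaw 4.695
back_bone_mid both [0.5597 0.0875 0.0252 4.5367] err 0.166
ring_bone_mid side not found
ring_bone_mid top [ 0.546   0.0056  0.04   -0.1544] err 0.236 in that camera's board frame mm [-2.6 -1.9] dyaw -0.004
```

View pics/c4.png

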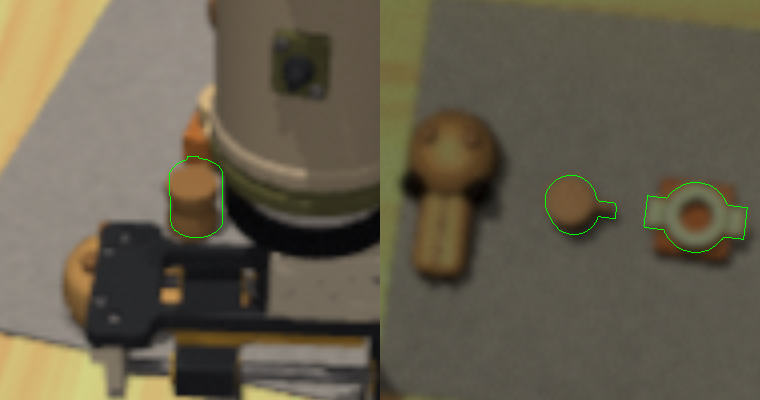

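drive_tool --plan '[{"claw":0.4,"linear":[0,-0.05,3],"angular":[0,0,0]},{"claw":0.4,"linear":[0,0,2],"angular":[0,0,0]},{"claw":0.4,"linear":[0,0,0],"angular":[0,0,0]},{"claw":0.4,"linear":[0,0,0],"angular":[0,0,0]},{"claw":0.4,"linear":[0,0,0],"angular":[0,0,0]},{"claw":0.4,"linear":[0,0,0],"angular":[0,0,0]}]'

```text
t: 35.15
tool_pos: [0.4739, 0.3204, 0.0137]
orientation: [2.136, 2.303, 0.002]
force: [0.2, -0.0, -0.6]
opening: 0.056
```

```bash
python3 go.py .4733 .32 .004 1.646
```

```text
t 35.15 tcp [0.4739 0.3204 0.0137] psi 1.6461 tilt [0.0013 0.0007] F [ 0.2 -0.  -0.6] open 0.0560 q [0.5  0.25 1.75 0.   1.14 0.43]
turn az deg 0.0  then shift(after turn) cm [-0.04 -0.07  0.97]
shift now cm [-0.04 -0.07  0.96] norm 0.97
```

drive_tool --plan '[{"claw":0.4,"linear":[0,0,0.88],"angular":[0,0,0]},{"claw":0.4,"linear":[0,0,0],"angular":[0,0,0]},{"claw":0.4,"linear":[0,0,0],"angular":[0,0,0]},{"claw":0.9,"linear":[0,0,0],"angular":[0,0,0]},{"claw":0.9,"linear":[0,0,0],"angular":[0,0,0]},{"claw":0.9,"linear":[0,0,0],"angular":[0,0,0]},{"claw":0.9,"linear":[0,0,0],"angular":[0,0,0]},{"claw":0.9,"linear":[0,0,0],"angular":[0,0,0]},{"claw":0.9,"linear":[0,0,0],"angular":[0,0,0]}]' --newtons 25

```text
t: 36.28
tool_pos: [0.4733, 0.3201, 0.004]
orientation: [2.136, 2.303, 0.0]
force: [0.8, -0.6, 1.1]
opening: 0.0218
```

```bash
python3 go.py .4492 .0210 .12 1.418
```

```text
t 36.27 tcp [0.4733 0.3201 0.004 ] psi 1.6460 tilt [0.0001 0.0001] F [ 0.8 -0.6  1.1] open 0.0218 q [0.5  0.26 1.75 0.   1.13 0.43]
turn az deg 13.07  then shift(after turn) cm [-29.93   2.17 -11.6 ]
shift now cm [-29.64  -4.66 -11.6 ] norm 32.17
```

drive_tool --plan '[{"claw":0.9,"linear":[0,0,-1.5],"angular":[0,0,0]},{"claw":0.9,"linear":[0,0,-3.5],"angular":[0,0,0]},{"claw":0.9,"linear":[0,0,-4],"angular":[0,0,6.5]},{"claw":0.9,"linear":[0,0,-2.5],"angular":[0,0,6.57]},{"claw":0.9,"linear":[-4.27,0.31,0],"angular":[0,0,0]},{"claw":0.9,"linear":[-4.27,0.31,0],"angular":[0,0,0]},{"claw":0.9,"linear":[-4.27,0.31,0],"angular":[0,0,0]},{"claw":0.9,"linear":[-4.27,0.31,0],"angular":[0,0,0]},{"claw":0.9,"linear":[-4.27,0.31,0],"angular":[0,0,0]},{"claw":0.9,"linear":[-4.27,0.31,0],"angular":[0,0,0]},{"claw":0.9,"linear":[-4.27,0.31,0],"angular":[0,0,0]},{"claw":0.9,"linear":[0,0,0],"angular":[0,0,0]}]'

```text
t: 37.78
tool_pos: [0.4494, 0.0191, 0.12]
orientation: [2.387, 2.04, 0.001]
force: [-0.0, 0.7, -0.8]
opening: 0.0221
```

drive_tool --plan '[{"claw":0.9,"linear":[0,0,4],"angular":[0,0,0]},{"claw":0.9,"linear":[0,0,3],"angular":[0,0,0]},{"claw":0.9,"linear":[0,0,2],"angular":[0,0,0]},{"claw":0.9,"linear":[0,0,0],"angular":[0,0,0]},{"claw":0.9,"linear":[0,0,0],"angular":[0,0,0]},{"claw":0.9,"linear":[0,0,0],"angular":[0,0,0]},{"claw":0.9,"linear":[0,0,0],"angular":[0,0,0]}]'

```text
t: 38.65
tool_pos: [0.45, 0.0214, 0.0299]
orientation: [2.384, 2.045, 0.002]
force: [-0.3, 0.8, -0.5]
opening: 0.0215
```

```bash
python3 go.py .4492 .0210 .010 1.418
```

```text
t 38.65 tcp [0.45   0.0214 0.0299] psi 1.4180 tilt [ 0.0017 -0.0001] F [-0.3  0.8 -0.5] open 0.0215 q [-0.07 -0.1   2.08  0.    1.16  0.09]
turn az deg -0.0  then shift(after turn) cm [-0.05 -0.08  1.99]
shift now cm [-0.05 -0.08  1.99] norm 1.99
```

drive_tool --plan '[{"claw":0.9,"linear":[-0.04,-0.03,1.4],"angular":[0,0,0]},{"claw":0.9,"linear":[0,0,0.3],"angular":[0,0,0]},{"claw":0.9,"linear":[0,0,0],"angular":[0,0,0]},{"claw":0.9,"linear":[0,0,0],"angular":[0,0,0]},{"claw":0.9,"linear":[0,0,0],"angular":[0,0,0]}]'

```text
t: 39.28
tool_pos: [0.4491, 0.021, 0.0122]
orientation: [2.384, 2.045, 0.001]
force: [0.6, 0.7, -0.6]
opening: 0.0219
```

```bash
python3 go.py .4492 .0210 .010 1.418
```

```text
t 39.27 tcp [0.4491 0.021  0.0122] psi 1.4179 tilt [ 0.0005 -0.    ] F [ 0.6  0.7 -0.6] open 0.0219 q [-0.07 -0.07  2.09  0.    1.12  0.09]
turn az deg -0.0  then shift(after turn) cm [0.   0.01 0.22]
shift now cm [0.   0.01 0.22] norm 0.22
```

drive_tool --plan '[{"claw":0.9,"linear":[0,0,0.12],"angular":[0,0,0]},{"claw":0.9,"linear":[0,0,0.1],"angular":[0,0,0]},{"claw":0.9,"linear":[0,0,0],"angular":[0,0,0]},{"claw":0.9,"linear":[0,0,0],"angular":[0,0,0]}]'

```text
t: 39.78
tool_pos: [0.449, 0.021, 0.01]
orientation: [2.384, 2.045, 0.0]
force: [-1.5, 0.5, 3.9]
opening: 0.0215
```

```bash
python3 go.py .4492 .0210 .010 1.418
```

```text
t 39.77 tcp [0.449 0.021 0.01 ] psi 1.4179 tilt [ 0.0002 -0.    ] F [-1.5  0.5  3.9] open 0.0215 q [-0.07 -0.06  2.09 -0.    1.11  0.09]
turn az deg -0.0  then shift(after turn) cm [ 0.    0.02 -0.  ]
shift now cm [ 0.    0.02 -0.  ] norm 0.02
```

drive_tool --plan '[{"claw":0.55,"linear":[0,0,0],"angular":[0,0,0]},{"claw":0.55,"linear":[0,0,0],"angular":[0,0,0]},{"claw":0.55,"linear":[0,0,0],"angular":[0,0,0]},{"claw":0.55,"linear":[0,0,0],"angular":[0,0,0]},{"claw":0.55,"linear":[0,0,-2],"angular":[0,0,0]},{"claw":0.55,"linear":[0,0,-4],"angular":[0,0,0]},{"claw":0.55,"linear":[0,0,-5],"angular":[0,0,0]},{"claw":0.4,"linear":[0,0,0],"angular":[0,0,0]}]'

```text
t: 40.78
tool_pos: [0.4522, 0.0208, 0.1244]
orientation: [2.38, 2.041, 0.01]
force: [0.3, 0.1, 0.7]
opening: 0.0477
```

```bash
python3 go.py .5565 -.3457 .12 1.54; cat > an.py <<'E'
from h import *
import sys
o=[]
for n,b in(("top",(-.0002,.0012)),("side",(.0002,-.0015))):
    c=read_camera(n)
    for d in masks_of(c,"antler_tip_mid")[:2]:
        m=d["mask"]; q=np.argwhere(m)[:,::-1]; z=.0105
        p=unproj(c,q,z)[:,:2]-np.array(b)
        e=np.linalg.eigh(np.cov(p.T))[1][:,1]; 
        if e[1]<0:e=-e
        s=(p-p.mean(0))@e; mid=p.mean(0)+e*(s.max()+s.min())/2
        print(n,round(d["p"],2),"mean",np.round(p.mean(0),4),"mid",np.round(mid,4),"yaw",round(np.arctan2(-e[0],e[1]),3),"len",round(np.ptp(s),4))
        # centre line
        for k in np.linspace(s.min(),s.max(),6)[:-1]:
            w=p[(s>=k)&(s<k+np.ptp(s)/5)]; nrm=np.array([e[1],-e[0]]); t=(w-mid)@nrm
            print("   s %.0f off %.1f w %.1f"%((k+np.ptp(s)/10-(s.max()+s.min())/2)*1000,(t.max()+t.min())/2*1000,np.ptp(t)*1000))
    a=np.array(eval(sys.argv[1])); q=(proj(c,a)[0]*10).astype(int)
    im=cv2.resize(c["pixels"],None,fx=10,fy=10,interpolation=cv2.INTER_CUBIC)[:,:,::-1]
    y0=max(0,q[1]-200);x0=max(0,q[0]-200); cr=im[y0:y0+400,x0:x0+400]
    o.append(np.clip(cr.astype(float)*(1.7 if n=="top" else 1),0,255).astype(np.uint8))
cv2.imwrite(sys.argv[2],np.hstack(o))
E
python3 an.py '[.556,-.346,.01]' pics/an1.png
```

```text
t 40.77 tcp [0.4522 0.0208 0.1244] psi 1.4179 tilt [ 0.0084 -0.0005] F [0.3 0.1 0.7] open 0.0477 q [-0.07 -0.22  2.    0.    1.35  0.09]
turn az deg -6.99  then shift(after turn) cm [-36.31  11.55   0.44]
shift now cm [-34.64  15.88   0.55] norm 38.11
top 0.61 mean [ 0.5549 -0.356 ] mid [ 0.555  -0.3507] yaw -0.014 len 0.1106
   s -44 off 1.4 w 27.6
   s -22 off 0.2 w 30.1
   s 0 off -2.0 w 25.1
   s 22 off -2.9 w 22.3
   s 44 off 3.0 w 16.9
top 0.36 mean [ 0.7184 -0.3591] mid [ 0.7175 -0.3581] yaw 0.696 len 0.0926
   s -37 off -0.6 w 58.6
   s -19 off -0.2 w 68.5
   s -0 off 0.4 w 70.1
   s 19 off 0.4 w 60.2
   s 37 off -0.5 w 48.4
```

View pics/an1.png

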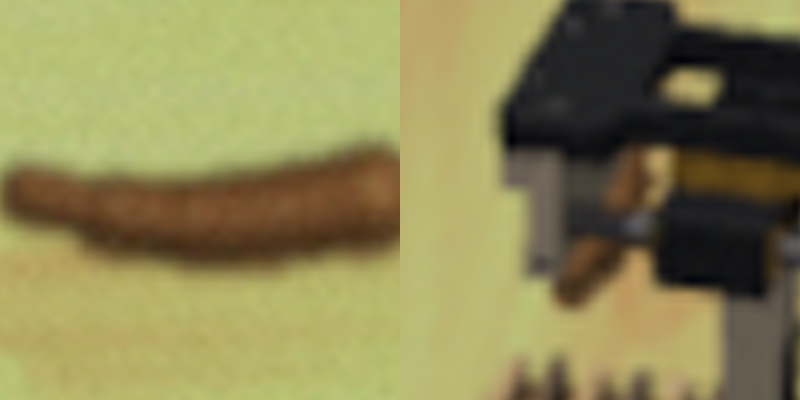

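```bash
cat >> h.py <<'E'
def antler2(sag):
    out=[];ys=np.linspace(-.055,.055,11); t=np.linspace(0,2*np.pi,14,endpoint=False)
    r=lambda y:.010-(y/.055)*.004
    C=lambda y:np.array([sag*((y/.055)**2),y,r(y)-.0105])
    for a,b in zip(ys[:-1],ys[1:]):
        out.append(np.concatenate([C(y)+np.stack([r(y)*np.cos(t),0*t,r(y)*np.sin(t)],1) for y in(a,b)]))
    return out
E
cat > b2.py <<'E'
from h import *
import pickle
cams,D=pickle.load(open("d0.pkl","rb"))
o={}
for n,px in(("side",(256,128)),("top",(396,192))):
    o[n]=(cams[n],min((m for p,m in D[n,"antler_tip_mid"]),key=lambda m:np.hypot(*(np.argwhere(m).mean(0)[::-1]-px))))
    im=cams[n]["pixels"].astype(int); 
    # colour mask: dark brown near it
    q=px; sub=np.zeros((384,512),bool); sub[q[1]-20:q[1]+20,q[0]-30:q[0]+30]=1
    br=im[...,1]<im[...,0]*.78; lum=im.sum(2)
    bg=np.median(lum[sub]); cm=sub&(lum<bg*.72)
    k=cv2.connectedComponentsWithStats(cm.astype(np.uint8)); i=1+np.argmax(k[2][1:,4]); cm=k[1]==i
    print(n,"net",o[n][1].sum(),"colour",cm.sum(),k[2][i], cv2.boundingRect(o[n][1].astype(np.uint8)))
    o[n+"c"]=(cams[n],cm)
for sag in (0,.004,.007):
    for ks in(("side",),("top",),("topc",),("sidec",),("side","top"),("sidec","topc")):
        v,f=fit([o[k] for k in ks],antler2(sag),(.5563,-.346,.0105,-.03),False,False); print(sag,ks,np.round(v,4),round(f,3))
E
python3 b2.py
```

```text
side net 136 colour 137 [251 122  11  20 137] (252, 120, 11, 20)
top net 325 colour 391 [374 187  43  13 391] (374, 187, 43, 12)
0 ('side',) [ 0.5578 -0.3434  0.0105 -0.0257] 0.229
0 ('top',) [ 0.5554 -0.3411  0.0105 -0.0442] 0.211
0 ('topc',) [ 0.5552 -0.3421  0.0105 -0.0378] 0.245
0 ('sidec',) [ 0.5579 -0.3315  0.0105 -0.0214] 0.267
0 ('side', 'top') [ 0.5565 -0.3416  0.0105 -0.0429] 0.238
0 ('sidec', 'topc') [ 0.5561 -0.3399  0.0105 -0.034 ] 0.29
0.004 ('side',) [ 0.5565 -0.3438  0.0105 -0.0487] 0.202
0.004 ('top',) [ 0.5545 -0.341   0.0105 -0.0669] 0.156
0.004 ('topc',) [ 0.554  -0.3411  0.0105 -0.0566] 0.214
0.004 ('sidec',) [ 0.5566 -0.3326  0.0105 -0.0395] 0.21
0.004 ('side', 'top') [ 0.555  -0.342   0.0105 -0.0616] 0.202
0.004 ('sidec', 'topc') [ 0.555  -0.3405  0.0105 -0.0512] 0.247
0.007 ('side',) [ 0.5553 -0.3444  0.0105 -0.0697] 0.193
0.007 ('top',) [ 0.554  -0.3403  0.0105 -0.0838] 0.133
0.007 ('topc',) [ 0.5528 -0.3407  0.0105 -0.0642] 0.211
0.007 ('sidec',) [ 0.5551 -0.333   0.0105 -0.0526] 0.197
0.007 ('side', 'top') [ 0.5545 -0.3426  0.0105 -0.0684] 0.18
0.007 ('sidec', 'topc') [ 0.5538 -0.3404  0.0105 -0.0563] 0.236
```

```bash
python3 go.py .555 -.343 .08 1.51
```

```text
t 40.98 tcp [0.448  0.0211 0.1184] psi 1.4179 tilt [-0.0021  0.0002] F [ 0.2  0.6 -1.2] open 0.0555 q [-0.07 -0.22  2.01  0.    1.35  0.09]
turn az deg -5.27  then shift(after turn) cm [-35.69  12.9    3.84]
shift now cm [-34.35  16.13   3.81] norm 38.14
```

drive_tool --plan '[{"claw":0.4,"linear":[0,0,0],"angular":[0,0,-5.27]},{"claw":0.4,"linear":[-4.46,1.6,0],"angular":[0,0,0]},{"claw":0.4,"linear":[-4.46,1.6,0],"angular":[0,0,0]},{"claw":0.4,"linear":[-4.46,1.6,0],"angular":[0,0,0]},{"claw":0.4,"linear":[-4.46,1.6,0],"angular":[0,0,0]},{"claw":0.4,"linear":[-4.46,1.6,0],"angular":[0,0,0]},{"claw":0.4,"linear":[-4.46,1.6,0],"angular":[0,0,0]},{"claw":0.4,"linear":[-4.46,1.6,0],"angular":[0,0,0]},{"claw":0.4,"linear":[-4.46,1.6,0],"angular":[0,0,0]},{"claw":0.4,"linear":[0,0,3.5],"angular":[0,0,0]},{"claw":0.4,"linear":[0,0,1.5],"angular":[0,0,0]},{"claw":0.4,"linear":[0,0,0],"angular":[0,0,0]}]'

```text
t: 42.48
tool_pos: [0.553, -0.341, 0.0666]
orientation: [-2.283, -2.149, 0.002]
force: [-0.5, -0.1, 1.0]
opening: 0.0558
```

drive_tool --plan '[{"claw":0.4,"linear":[0,0,0],"angular":[0,0,0]},{"claw":0.4,"linear":[0,0,0],"angular":[0,0,0]},{"claw":0.4,"linear":[0,0,0],"angular":[0,0,0]}]'

```text
t: 42.85
tool_pos: [0.5556, -0.3431, 0.071]
orientation: [2.286, 2.152, 0.001]
force: [-0.4, 0.1, 0.6]
opening: 0.0559
```

```bash
python3 go.py .555 -.343 .004 1.51; python3 an.py '[.556,-.351,.01]' pics/an2.png; python3 chk.py c5 '{"scale_bar_mid":(.4492,.021,.0135,-.152)}'
```

```text
t 42.85 tcp [ 0.5556 -0.3431  0.071 ] psi 1.5103 tilt [ 0.0015 -0.0011] F [-0.4  0.1  0.6] open 0.0559 q [-0.63  0.38  1.48 -0.    1.29 -0.57]
turn az deg 0.02  then shift(after turn) cm [ 0.01 -0.06  6.7 ]
shift now cm [ 0.01 -0.07  6.7 ] norm 6.7
top 0.8 mean [ 0.5557 -0.3335] mid [ 0.556  -0.3302] yaw -0.098 len 0.0753
   s -30 off 1.0 w 22.7
   s -15 off -1.5 w 25.3
   s 0 off -0.8 w 22.4
   s 15 off -0.6 w 18.6
   s 30 off 1.6 w 13.8
top 0.72 mean [0.5428 0.0063] mid [0.5486 0.0078] yaw -1.31 len 0.0636
   s -25 off 2.6 w 36.1
   s -13 off -8.3 w 38.5
   s 0 off 3.5 w 57.4
   s 13 off 15.8 w 34.5
   s 25 off -4.8 w 12.8
side 0.7 mean [ 0.5557 -0.3499] mid [ 0.5556 -0.3545] yaw -0.02 len 0.1332
   s -53 off 2.2 w 22.5
   s -27 off -0.5 w 24.0
   s -0 off -2.3 w 25.3
   s 27 off -1.5 w 28.4
   s 53 off 1.6 w 27.2
scale_bar_mid side [ 0.4467  0.0164  0.0135 -0.1158] err 0.210 in that camera's board frame mm [-103.3   -3.5] dyaw 0.035
scale_bar_mid top [ 0.4474  0.0218  0.0135 -0.16  ] err 0.070 in that camera's board frame mm [-102.5   -0.6] dyaw -0.010
scale_bar_mid both [ 0.4473  0.0213  0.0151 -0.1527] err 0.153
```

View pics/an2.png

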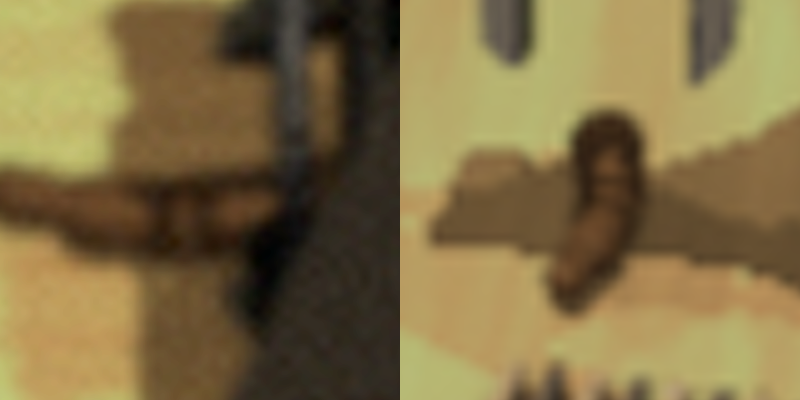

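View pics/c5.png

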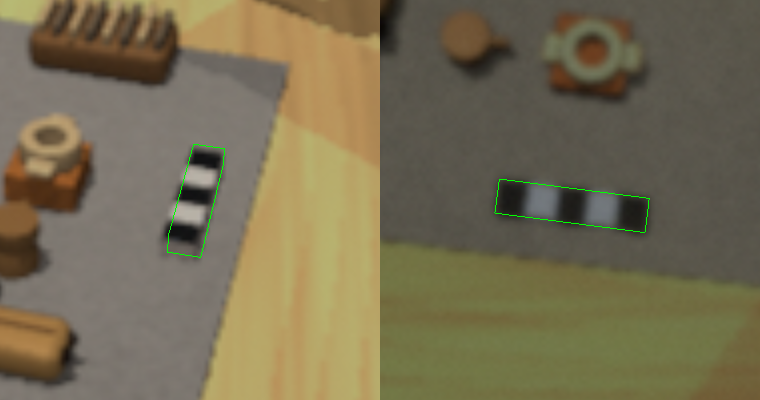

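drive_tool --plan '[{"claw":0.4,"linear":[0,0,3.5],"angular":[0,0,0]},{"claw":0.4,"linear":[0,0,2],"angular":[0,0,0]},{"claw":0.4,"linear":[0,0,0.7],"angular":[0,0,0]},{"claw":0.4,"linear":[0,0,0],"angular":[0,0,0]},{"claw":0.4,"linear":[0,0,0],"angular":[0,0,0]},{"claw":0.4,"linear":[0,0,0],"angular":[0,0,0]},{"claw":0.4,"linear":[0,0,0],"angular":[0,0,0]}]'

```text
t: 44.12
tool_pos: [0.5554, -0.3432, 0.0085]
orientation: [2.287, 2.152, 0.0]
force: [0.1, -0.9, 0.6]
opening: 0.0559
```

```bash
python3 go.py .555 -.343 .004 1.51
```

```text
t 44.12 tcp [ 0.5554 -0.3432  0.0085] psi 1.5099 tilt [ 0.001  -0.0007] F [ 0.1 -0.9  0.6] open 0.0559 q [-0.63  0.45  1.51 -0.    1.19 -0.57]
turn az deg -0.01  then shift(after turn) cm [ 0.02 -0.04  0.45]
shift now cm [ 0.02 -0.04  0.45] norm 0.45
```

drive_tool --plan '[{"claw":0.4,"linear":[0,0,0.4],"angular":[0,0,0]},{"claw":0.4,"linear":[0,0,0],"angular":[0,0,0]},{"claw":0.9,"linear":[0,0,0],"angular":[0,0,0]},{"claw":0.9,"linear":[0,0,0],"angular":[0,0,0]},{"claw":0.9,"linear":[0,0,0],"angular":[0,0,0]},{"claw":0.9,"linear":[0,0,0],"angular":[0,0,0]},{"claw":0.9,"linear":[0,0,0],"angular":[0,0,0]},{"claw":0.9,"linear":[0,0,0],"angular":[0,0,0]}]' --newtons 20

```text
t: 45.12
tool_pos: [0.555, -0.3429, 0.0038]
orientation: [2.288, 2.153, 0.0]
force: [0.4, -1.3, 0.2]
opening: 0.0188
```

```bash
python3 go.py .6468 -.0094 .12 1.418
```

```text
t 45.12 tcp [ 0.555  -0.3429  0.0038] psi 1.5099 tilt [ 0.0001 -0.    ] F [ 0.4 -1.3  0.2] open 0.0188 q [-0.63  0.46  1.51  0.    1.18 -0.57]
turn az deg 5.26  then shift(after turn) cm [ 34.36   4.   -11.62]
shift now cm [ 33.85   7.14 -11.62] norm 36.49
```

drive_tool --plan '[{"claw":0.9,"linear":[0,0,-1.5],"angular":[0,0,0]},{"claw":0.9,"linear":[0,0,-3.5],"angular":[0,0,0]},{"claw":0.9,"linear":[0,0,-4],"angular":[0,0,5.26]},{"claw":0.9,"linear":[0,0,-2.5],"angular":[0,0,0]},{"claw":0.9,"linear":[4.29,0.5,0],"angular":[0,0,0]},{"claw":0.9,"linear":[4.29,0.5,0],"angular":[0,0,0]},{"claw":0.9,"linear":[4.29,0.5,0],"angular":[0,0,0]},{"claw":0.9,"linear":[4.29,0.5,0],"angular":[0,0,0]},{"claw":0.9,"linear":[4.29,0.5,0],"angular":[0,0,0]},{"claw":0.9,"linear":[4.29,0.5,0],"angular":[0,0,0]},{"claw":0.9,"linear":[4.29,0.5,0],"angular":[0,0,0]},{"claw":0.9,"linear":[4.29,0.5,0],"angular":[0,0,0]}]'

```text
t: 46.62
tool_pos: [0.6472, -0.0084, 0.1201]
orientation: [2.384, 2.045, 0.001]
force: [-0.3, 0.5, -0.5]
opening: 0.0184
```

drive_tool --plan '[{"claw":0.9,"linear":[0,0,4],"angular":[0,0,0]},{"claw":0.9,"linear":[0,0,3],"angular":[0,0,0]},{"claw":0.9,"linear":[0,0,1],"angular":[0,0,0]},{"claw":0.9,"linear":[0,0,0],"angular":[0,0,0]},{"claw":0.9,"linear":[0,0,0],"angular":[0,0,0]},{"claw":0.9,"linear":[0,0,0],"angular":[0,0,0]},{"claw":0.9,"linear":[0,0,0],"angular":[0,0,0]}]'

```text
t: 47.5
tool_pos: [0.6473, -0.0099, 0.0398]
orientation: [2.384, 2.045, 0.002]
force: [-0.0, 0.1, -1.1]
opening: 0.0188
```

```bash
python3 go.py .6468 -.0094 .0103 1.418; python3 an.py '[.64,-.01,.02]' pics/an3.png
```

```text
t 47.50 tcp [ 0.6473 -0.0099  0.0398] psi 1.4180 tilt [ 0.0015 -0.0001] F [-0.   0.1 -1.1] open 0.0188 q [-0.09  0.4   1.51  0.    1.23  0.06]
turn az deg -0.0  then shift(after turn) cm [ 0.04 -0.06  2.95]
shift now cm [ 0.04 -0.06  2.95] norm 2.95
```

View pics/an3.png

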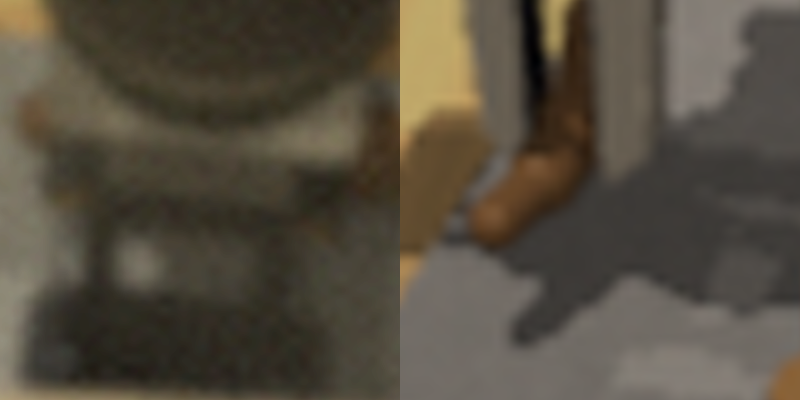

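drive_tool --plan '[{"claw":0.9,"linear":[0.03,-0.02,1.8],"angular":[0,0,0]},{"claw":0.9,"linear":[0,0,0.7],"angular":[0,0,0]},{"claw":0.9,"linear":[0,0,0],"angular":[0,0,0]},{"claw":0.9,"linear":[0,0,0],"angular":[0,0,0]},{"claw":0.9,"linear":[0,0,0],"angular":[0,0,0]}]'

```text
t: 48.32
tool_pos: [0.647, -0.0095, 0.0143]
orientation: [2.384, 2.045, 0.001]
force: [0.7, 0.3, -1.3]
opening: 0.0191
```

```bash
python3 go.py .6468 -.0094 .010 1.418
```

```text
t 48.33 tcp [ 0.647  -0.0095  0.0143] psi 1.4181 tilt [ 0.0009 -0.0001] F [ 0.7  0.3 -1.3] open 0.0191 q [-0.09  0.43  1.52 -0.    1.19  0.06]
turn az deg 0.01  then shift(after turn) cm [ 0.01 -0.02  0.43]
shift now cm [ 0.01 -0.02  0.43] norm 0.43
```

drive_tool --plan '[{"claw":0.9,"linear":[0,0,0.25],"angular":[0,0,0]},{"claw":0.9,"linear":[0,0,0.15],"angular":[0,0,0]},{"claw":0.9,"linear":[0,0,0],"angular":[0,0,0]},{"claw":0.9,"linear":[0,0,0],"angular":[0,0,0]},{"claw":0.9,"linear":[0,0,0],"angular":[0,0,0]}]'

```text
t: 48.95
tool_pos: [0.6466, -0.0095, 0.0098]
orientation: [2.384, 2.045, 0.0]
force: [0.9, -0.6, -0.0]
opening: 0.0187
```

```bash
python3 go.py .6468 -.0094 .010 1.418
```

```text
t 48.95 tcp [ 0.6466 -0.0095  0.0098] psi 1.4181 tilt [ 0.0002 -0.    ] F [ 0.9 -0.6 -0. ] open 0.0187 q [-0.09  0.43  1.52  0.    1.18  0.06]
turn az deg 0.01  then shift(after turn) cm [ 0.01  0.02 -0.02]
shift now cm [ 0.01  0.02 -0.02] norm 0.03
```

drive_tool --plan '[{"claw":0.55,"linear":[0,0,0],"angular":[0,0,0]},{"claw":0.55,"linear":[0,0,0],"angular":[0,0,0]},{"claw":0.55,"linear":[0,0,0],"angular":[0,0,0]},{"claw":0.55,"linear":[0,0,0],"angular":[0,0,0]},{"claw":0.55,"linear":[0,0,-2],"angular":[0,0,0]},{"claw":0.55,"linear":[0,0,-4],"angular":[0,0,0]},{"claw":0.55,"linear":[0,0,-6],"angular":[0,0,0]},{"claw":0.55,"linear":[-4.4,-2,0],"angular":[0,0,0]},{"claw":0.55,"linear":[-4.4,-2,0],"angular":[0,0,0]},{"claw":0.55,"linear":[-4.4,-2,0],"angular":[0,0,0]},{"claw":0.55,"linear":[-4.4,-2,0],"angular":[0,0,0]},{"claw":0.55,"linear":[-4.4,-2,0],"angular":[0,0,0]}]'

```text
t: 50.45
tool_pos: [0.5138, -0.2131, 0.1317]
orientation: [2.383, 2.044, 0.001]
force: [0.9, -0.1, -0.3]
opening: 0.042
```

drive_tool --plan '[{"claw":0.4,"linear":[-4.4,-2,0],"angular":[0,0,0]},{"claw":0.4,"linear":[-4.4,-2,0],"angular":[0,0,0]},{"claw":0.4,"linear":[-4.4,-2,0],"angular":[0,0,0]},{"claw":0.4,"linear":[-4.4,-2,0],"angular":[0,0,0]},{"claw":0.4,"linear":[0,0,0],"angular":[0,0,0]},{"claw":0.4,"linear":[0,0,0],"angular":[0,0,0]},{"claw":0.4,"linear":[0,0,0],"angular":[0,0,0]}]'

```text
t: 51.32
tool_pos: [0.4092, -0.3725, 0.1302]
orientation: [2.383, 2.047, 0.0]
force: [0.2, -0.6, -0.1]
opening: 0.0558
```

```bash
sed -i 's/"antler_tip_mid":antler()/"antler_tip_mid":None/; $a MODEL["antler_tip_mid"]=antler2(.006)' h.py
python3 go.py; python3 chk.py f1 '{"ring_bone_mid":(.548,.0058,.040,-.152),"back_bone_mid":(.561,.0874,.025,4.56),"scale_bar_mid":(.4492,.021,.0135,-.152),"antler_tip_mid":(.6468,-.0094,.0165,-.152),"block_mid":(.548,.0058,.0185,-.152)}';  python3 an.py '[.6468,-.0094,.01]' pics/an4.png
python3 - <<'E'
from h import *
o=[]
for n in("top","side"):
    c=read_camera(n); q=proj(c,[.55,0,.02])[0].astype(int); a=c["pixels"][q[1]-75:q[1]+75,q[0]-100:q[0]+100,::-1].astype(float)*(1.7 if n=="top" else 1)
    o.append(cv2.resize(np.clip(a,0,255).astype(np.uint8),(800,600),interpolation=cv2.INTER_CUBIC)); cv2.imwrite(f"pics/fin_{n}.png",o[-1])
E
```

```text
t 51.33 tcp [ 0.4092 -0.3725  0.1302] psi 1.4196 tilt [ 0.0005 -0.    ] F [ 0.2 -0.6 -0.1] open 0.0558 q [-0.83  0.06  1.72  0.    1.35 -0.68]
ring_bone_mid side [ 0.5468  0.0027  0.04   -0.1386] err 0.136 in that camera's board frame mm [-2.3 -2. ] dyaw 0.012
ring_bone_mid top [ 0.5456  0.0036  0.04   -0.1157] err 0.335 in that camera's board frame mm [-2.7 -3.9] dyaw 0.035
ring_bone_mid both [ 0.5461  0.005   0.0418 -0.1474] err 0.241
back_bone_mid side [0.5585 0.0857 0.025  4.7044] err 0.083 in that camera's board frame mm [-3.1 81.8] dyaw 4.855
back_bone_mid top [0.5592 0.0869 0.025  4.5904] err 0.125 in that camera's board frame mm [-1.8 80.5] dyaw 4.741
back_bone_mid both [0.5585 0.0866 0.0264 4.6082] err 0.111
scale_bar_mid side [ 0.4471  0.0203  0.0135 -0.1759] err 0.100 in that camera's board frame mm [-103.5    0.4] dyaw -0.025
scale_bar_mid top [ 0.447   0.0212  0.0135 -0.1675] err 0.076 in that camera's board frame mm [-102.9   -1.3] dyaw -0.017
scale_bar_mid both [ 0.4469  0.0214  0.0153 -0.1678] err 0.091
antler_tip_mid side [ 0.648  -0.0057  0.0165 -0.1743] err 0.242 i
[... 214 characters left out ...]
167 -0.1357] err 0.215
block_mid side [ 0.548   0.0061  0.0185 -0.0943] err 0.472 in that camera's board frame mm [-1.6  1.6] dyaw 0.056
block_mid top [ 0.6204  0.0505  0.0185 -2.2297] err 0.967 in that camera's board frame mm [64.2 53.7] dyaw -2.080
block_mid both [ 0.5481  0.0064  0.0179 -0.0919] err 0.735
top 0.73 mean [ 0.6481 -0.0202] mid [ 0.6487 -0.0152] yaw -0.114 len 0.1088
   s -44 off 2.8 w 26.6
   s -22 off -1.3 w 26.8
   s 0 off -3.0 w 21.1
   s 22 off -1.6 w 20.5
   s 44 off 2.3 w 19.2
side 0.58 mean [ 0.6493 -0.0279] mid [ 0.6493 -0.0272] yaw -0.069 len 0.1308
   s -52 off 2.4 w 25.7
   s -26 off -0.5 w 26.5
   s 0 off -2.9 w 26.5
   s 26 off -1.8 w 26.2
   s 52 off 2.2 w 21.9
```

View pics/fin_top.png

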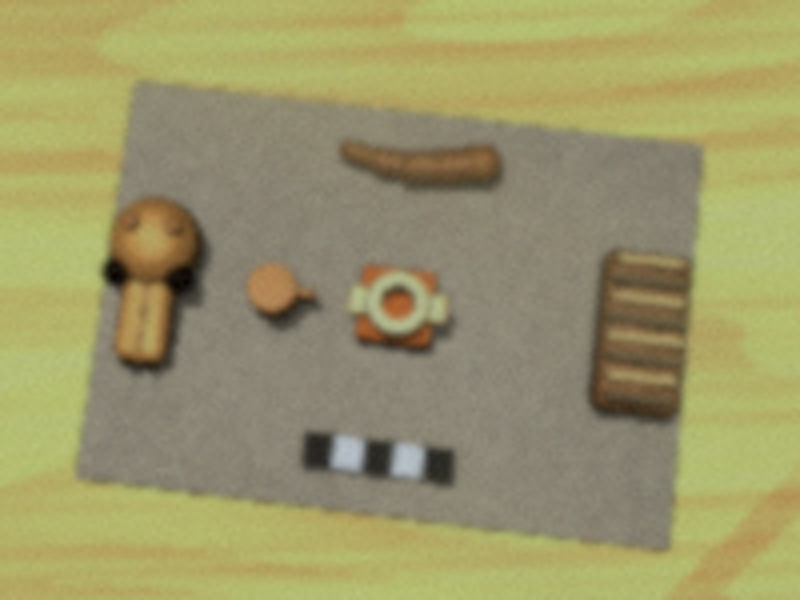

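View pics/fin_side.png

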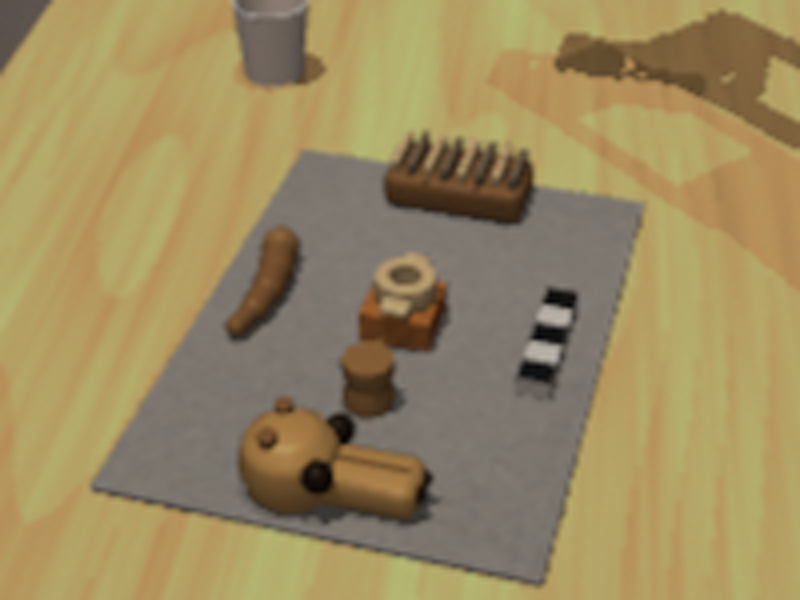

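```bash
python3 go.py; python3 -c "
from plant import close_job; print(close_job())"
```

```text
t 52.23 tcp [ 0.4084 -0.3736  0.1298] psi 1.4180 tilt [ 0.     -0.0001] F [-1.1  0.1 -0.1] open 0.0557 q [-0.83  0.06  1.72 -0.    1.35 -0.68]
the job is handed in; nothing more can be done
None
```

All five finds are set out on the board in the order you gave, the job is handed in at about 52 s of the 128 s, and the gripper is empty and clear of everything.

- **Block and ring bone:** The block lies flat, about 1–2 mm on the robot's side of the midpoint between skull and tooth. The ring bone lies flat on it, centred to about 1–2 mm.
- **Back bone:** It stands upright about 81–82 mm along the row from the middle (82.5 mm was the aim), with its blade pointing toward the block.
- **Scale bar:** The largest of the three bars lies in front, parallel to the row to within about 0.03 rad. Its middle is about 101 mm from the block's middle.
- **Antler tip:** It lies behind, about 100 mm from the block and parallel to the row to about 0.03 rad.
- **Jar and cup:** I did not touch either. The cup still stood in place in the last side picture. I did not look at the jar again after the back bone was picked up, when it was still in place.

**Disagreements in the last checks:**
- The two cameras differ on the antler's position along the row: +5 mm from the side, −5 mm from above. By eye in the top picture it looks centred.
- In the last top-camera check the block fit locked onto the wrong thing, because the ring covers the block. The block figure above comes from earlier fits and the side camera.
- The ring bone closed the gripper to 41 mm instead of the stated 44 mm, but it was held and laid flat.

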